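Clamp a pack of flat bars in the hold-down fixture

TASK

Make up the pack for welding: stack all the larger flat bars (40 x 110 mm) that lie on the bench in the fixture, one flat on the other and each pushed up to the two back pins and the end pin; the smaller offcut stays out. Then release the lever of the clamp carriage, slide the carriage along its rail until its pointer stands at the brass index, and lock the lever again. Last, push the sliding jaw down its bar until its pad is on the pack and the jaw binds, and screw the black handle down tight, by half a turn or more, so that the pack stays clamped.

Things in the scene. Friction and masses are not known exactly. Their poses are not given: they have to be found in the camera images.
- bar_1: loose flat steel bar, 40 x 110 x 8 mm, about 0.27 kg, lying flat at the start on the 4 mm steel sheet that covers the left of the bench; origin at the centre of its underside (8 mm thick upward), x along the 40 mm width, y along the 110 mm length, either way round; None if this run has no such bar
- bar_2: loose flat steel bar, 40 x 110 x 8 mm, about 0.27 kg, lying flat at the start on the 4 mm steel sheet that covers the left of the bench; origin at the centre of its underside (8 mm thick upward), x along the 40 mm width, y along the 110 mm length, either way round; None if this run has no such bar
- bar_3: loose flat steel bar, 40 x 110 x 8 mm, about 0.27 kg, lying flat at the start on the 4 mm steel sheet that covers the left of the bench; origin at the centre of its underside (8 mm thick upward), x along the 40 mm width, y along the 110 mm length, either way round; None if this run has no such bar
- bar_4: loose flat steel bar, 40 x 110 x 8 mm, about 0.27 kg, lying flat at the start on the 4 mm steel sheet that covers the left of the bench; origin at the centre of its underside (8 mm thick upward), x along the 40 mm width, y along the 110 mm length, either way round; None if this run has no such bar
- offcut: smaller flat steel offcut, 30 x 85 x 6 mm, not part of the pack; origin at the centre of its underside
- fixture: hold-down fixture fixed on the bench: dark steel base plate 12 mm thick, origin on its underside, reaching in its own frame from x -80 to +105 and y -185 to +135 mm. Its rail (30 mm wide, top 28 mm above the bench) runs along y at x +45 mm. The clamp carriage starts parked and locked at the rail's -y end; the pack is built at the +y end, in front (-x) of the rail
- nest (a point): on the base plate's top, 12 mm above the bench, axes parallel to the fixture's: where the centre of the lowest bar's underside belongs, its length along y; a bar at x = y = 0 here touches all three pins. Fingers have room in front of it and between the back pins; the rail begins 75 mm behind. A bar more than 6 mm off the pins is not up to them
- back_pin (a point): top centre of one of the two back pins, 10 mm diameter, 50 mm high above the bench, behind (+x) the bars' long side, at nest x +25, y -42 mm; its twin stands at nest x +25, y +42 mm
- end_pin (a point): top centre of the end pin, 10 mm diameter, 50 mm high above the bench, at the bars' +y end: nest x 0, y +60 mm
- pad: pressure pad of the clamp, a steel disc of 24 mm diameter under the screw spindle; origin on the spindle axis, 45 mm above the pad's lower face. The spindle stands 90 mm in front (-x of the fixture) of the clamp bar, so over the middle line of the pack
- jaw_top (a point): middle of the top of the sliding jaw's sleeve, a dark steel block 46 (x) by 28 (y) by 38 mm high round the clamp bar. Loaded out at its nose the jaw tilts and binds on the bar, so its own weight leaves it where it is; pushed down or gripped and moved at the sleeve (3 to 12 N) it slides. When the pad meets the work it tilts the other way and binds there
- bar_top (a point): top of the upright clamp bar, 24 (x) x 9 (y) mm, on the carriage, 141 mm above the bench; the jaw's sleeve slides on it and stands up to 55 mm below this top at its lowest working height. The carriage can be dragged by the sleeve
- handle_top (a point): centre of the top of the clamp's black ribbed handle, an upright cylinder of 29 mm diameter and 70 mm length reaching down from this point, in line with the spindle, 90 mm in front of the clamp bar; it moves with the jaw
- handle (a joint): turn of the clamp handle in rad, 0 to 8.6, near 0 at the start; grows clockwise seen from above, driving the pad down 8 mm per full turn (0.1 N m plus the load). Once the pad bears on the work and the jaw has bound, each further rad adds 5 to 10 N of clamping force; tight means over 15 N, so half a turn or more after the jaw was pushed home
- lever_grip (a point): centre of the top of the lever's upright black grip, a post of 16 mm diameter and 38 mm length reaching down from this point, which revolves freely on its stud; it goes round the lever pivot at 56 mm radius
- lever_pivot (a point): vertical axis of the carriage's locking lever, on the carriage's tail, 66 mm from the clamp bar towards -y of the fixture; it travels with the carriage
- lever (a joint): angle of the locking lever, 0 to 1.57 rad: 0 locked (points back and to -y of the fixture, 45 degrees), growing clockwise seen from above to 1.57, fully released (points to the front and to -y). The brake drags below 0.5, counts as locked below 0.25, is quite free above 1.0. It takes 5 to 9 N at the grip and stays where it is left
- carriage (a joint): place of the clamp carriage along the rail in m, grows towards +y of the fixture, up to 0.145; with the lever released it needs 4 to 6 N, locked it holds 25 N
- pointer (a point): tip of the steel pointer on the rear of the carriage, level with the clamp bar along the rail
- mark (a point): front face of the brass index rider, a block 18 x 9 x 11 mm on the scale behind the rail: the pointer belongs at the same place along the rail (the fixture's y), within 5 mm
There are look-alikes about, which are no part of the job. What is shaped like the offcut but red is not meant.

How it is judged (in metres and radians):
On the way, in this order (a step that is already met when the one before it is completed fails the run):
1. every flat bar present lies in the pack against the pins (x of bar_1 in the frame of nest between -0.006 and 0.003 m and y of bar_1 in the frame of nest between -0.006 and 0.003 m and z of each of bar_1, bar_2, bar_3, bar_4 in the frame of nest below 0.027 m and angle between each of bar_1, bar_2, bar_3, bar_4's own z axis and vertical below 0.06 rad and angle between the y axis of each of bar_1, bar_2, bar_3, bar_4 and the y axis of nest, either way round below 0.08 rad and x of bar_2 in the frame of nest between -0.006 and 0.003 m and y of bar_2 in the frame of nest between -0.006 and 0.003 m and x of bar_3 in the frame of nest between -0.006 and 0.003 m and y of bar_3 in the frame of nest between -0.006 and 0.003 m and x of bar_4 in the frame of nest between -0.006 and 0.003 m and y of bar_4 in the frame of nest between -0.006 and 0.003 m), for 0.2 s.
2. the carriage's pointer stands at the index and the lever is locked, the clamp not yet on the pack (y of pointer in the frame of mark between -0.005 and 0.005 m and value of joint lever below 0.25 rad and not (contact force between pad and bar_1 above 2 N or contact force between pad and bar_2 above 2 N or contact force between pad and bar_3 above 2 N or contact force between pad and bar_4 above 2 N)), for 0.2 s.
3. the pad is screwed down tight on the pack ((contact force between pad and bar_1 above 15 N or contact force between pad and bar_2 above 15 N or contact force between pad and bar_3 above 15 N or contact force between pad and bar_4 above 15 N) and value of joint handle above 1.2 rad), for 0.2 s.
At the end, for the whole second after the job is handed in: All flat bars present lie stacked flat within 6 mm of the pins and 0.08 rad of square, at rest; pointer within 5 mm of the index; lever locked (below 0.25 rad); handle past 1.2 rad and pad pressing on the pack with over 15 N; offcut over 90 mm from the nest (all of step 1 and all of step 3 and y of pointer in the frame of mark between -0.005 and 0.005 m and value of joint lever below 0.25 rad and linear speed of each of bar_1, bar_2, bar_3, bar_4 below 0.01 m/s and horizontal distance between offcut and nest above 0.09 m); the robot touches nothing.
Of bar_1, bar_2, bar_3, bar_4 only 2 to 4 are there at a start; the rules pass over those that are not, and their reading is None.
At some moment in a run one of bar_1, bar_2, bar_3, bar_4 may be knocked a few centimetres aside while the robot is not near it.
Once in a run the grip may slacken for a moment while it holds something.
It also fails if it takes over 210 s, if anything falls off the work surface, if the arm or the gripper's body presses on something with over 40 N, if the wrist force passes 120 N, or if a joint passes its speed limit or range.

ROBOT

A 6-joint arm with a two-finger parallel gripper is mounted at the origin on a cart in front of the work surface, level with it; the furniture and walls round the work are solid. World frame = base frame: x ahead of the robot, y to its left, z up, the work surface at z = 0. Lengths are in m, angles in degrees, forces in N, time in s.
With the tool pointing down it reaches from about 0.35 to 0.975 m from the base axis. Payload 7.1 kg.
Tool frame: the origin (TCP) lies between the finger pads; the fingertips stand 8 mm ahead of it and the grasp point (between the pads) lies 11 mm behind it; z points along the fingers, y is the line along which they close (so a half turn about z gives the same grasp; the last joint's range is limited). The gripper opens to 88 mm and grips with 3 to 60 N. Pads are 20 mm wide; open, the fingers measure 115 mm over their backs; the gripper's body (75 mm by 178 mm) begins 61 mm behind the grasp point.
Start: joints at [63.827, 24.242, 93.386, -0, 62.372, -1.089], TCP at [0.265, 0.566, 0.231] pointing down, gripper open.
Joint ranges: [-172.04, 172.04], [-51.8, 120.97], [4.93, 147.93], [-75.15, 255.16], [6.16, 154.13], [-145.62, 145.62]. Speed limits (degrees/s): [136.94, 136.94, 172.46, 180, 180, 180].

INTERFACE

Orientations are given as a 3x3 rotation matrix whose columns are the frame's x, y, z axes.
In Python, from rig import telemetry, optics, env gives the robot as it stands.
- The arm moves only by the tool jog_arm, never from a script. Its argument "series" is a list of rows, each a list of 6 numbers: the shift along the tool's x, y, z in units of 30 mm (1.0 is 30 mm), then the turn, a rotation vector about the tool's x, y, z in units of 5 degrees (1.0 is 5 degrees). In form: [[tx, ty, tz, rx, ry, rz], ...]. A call has 1 to 12 rows; each row is the pose to reach, as a shift and turn from the pose commanded when the call began, along the tool's axes at that moment; what a row does not reach only later rows make up. A row lasts 1/12 s, in which the tool goes at most 41.7 mm and 7.16 degrees, less where a joint would pass 70% of its speed; a pose out of reach is approached as far as the arm can. A call with a gripper value outside its range is refused whole. "jaw" is the opening, from 0 (shut) to 1 (fully open), set as the call begins (left out, the last holds). The fingers move at their own pace and stop on an object; "grip_force" is the grip in N (left out, the last holds). Time passes only in rows, so rows that repeat a pose let the fingers close. It gives the time, the measured TCP pose, the force, the opening and the grip force at its end, in the units of the state.
- telemetry.read_state(): the state, without advancing time (a new reading comes with each control period).
- optics.grab_frame(name): name is "scene" or "top"; returns a dict with "pixels" (400x640x3 uint8, red, green, blue), "z_map" (400x640 float32, m along the optical axis (not along the pixel's ray), 0 where there is no reading), "fx", "fy", "cx", "cy" (pixels), "R" (3x3) and "t" (3): a world point X has camera coordinates R X + t. Camera axes: x right, y down, z forward; pixel columns grow to the right and rows downward; lengths in m; the calibration is good to about 2 mm. A picture is of the moment at which its call begins.
- env.sign_off(): hands the job in; it is judged then, once.
The state is a dict: "time": time; "joint_positions": joint angles; "qd": joint speeds; "tau": joint torques, N m; "eef_pos": TCP position; "tcp_rot": TCP orientation; "ft_force": force on the tool from outside, world axes, zero at the start; "torque": the same for the moment, N m; "opening": opening from 0.0 (shut) to 1.0 (fully open); "grip_force": force on a finger pad.
Only numpy, scipy, OpenCV 4.12 (cv2) and the standard library are available. Lean on these libraries where they do the work, as an engineer would, in place of code of your own. Each camera call takes 0.05 s, during which the arm holds its last target. There are 200 camera calls.

## Working session

There is one attempt and no reset: what is moved stays moved. The work goes in short steps, Python scripts to look and compute and a tool call to move; the robot and the scene stay as the last step left them, time stands still between calls to the robot, and variables do not carry over. Pictures are saved under pics/ and viewed, at most 14 in all, crops included, and the job is handed in when it is done.

Besides the shell and the picture viewer there is one more tool, called after "Call:" as name(argument=value, ...) on one line, values as JSON. jog_arm: Moves the arm, as the interface text tells. Its arguments: {"type":"object","properties":{"series":{"type":"array","items":{"type":"array","items":{"type":"number"}}},"jaw":{"type":"number"},"grip_force":{"type":"number"}},"required":["series"]}

```bash
ls; mkdir -p pics
cat > h.py <<'E'
import numpy as np, cv2
from rig import telemetry, optics, env
def grab(n,save=None):
    f=optics.grab_frame(n)
    if save: cv2.imwrite(f'pics/{save}.png',f['pixels'][:,:,::-1])
    return f
def pts(f):
    z=f['z_map']; v,u=np.mgrid[0:z.shape[0],0:z.shape[1]]
    c=np.stack([(u-f['cx'])/f['fx']*z,(v-f['cy'])/f['fy']*z,z],-1)
    return (c-np.array(f['t']))@np.array(f['R'])
def ray(f,u,v,h):
    R=np.array(f['R']);o=-R.T@np.array(f['t']);d=R.T@np.array([(u-f['cx'])/f['fx'],(v-f['cy'])/f['fy'],1])
    return o+d*(h-o[2])/d[2]
def proj(f,X):
    c=np.array(f['R'])@np.array(X)+np.array(f['t']); return c[0]/c[2]*f['fx']+f['cx'],c[1]/c[2]*f['fy']+f['cy']
E
python3 - <<'E'
from h import *
s=telemetry.read_state();print({k:np.round(v,3).tolist() for k,v in s.items()})
for n in('scene','top'):
    f=grab(n,n+'0');np.savez(n+'0.npz',**f);print(n,f['fx'],f['cx'],f['cy'],np.round(f['R'],3).tolist(),np.round(-np.array(f['R']).T@f['t'],3))
E
```

```text
pics
{'time': 0.0, 'joint_positions': [63.827, 24.286, 93.431, -0.002, 62.371, -1.088], 'qd': [0.037, 0.071, -0.099, -0.12, -0.088, -0.004], 'tau': [0.001, -54.464, -27.367, 0.064, 0.023, -0.0], 'eef_pos': [0.265, 0.566, 0.23], 'tcp_rot': [[-0.906, 0.424, -0.001], [0.424, 0.906, -0.001], [-0.0, -0.002, -1.0]], 'ft_force': [-0.994, 0.415, -0.211], 'torque': [0.063, -0.025, 0.006], 'grip_force': 0.0, 'opening': 0.998}
scene 484.81110912340984 322.7091914598207 202.30003107045943 [[0.552, -0.834, 0.0], [-0.556, -0.367, -0.746], [0.622, 0.411, -0.666]] [-0.255 -0.45   0.986]
top 496.1505208423123 315.22694786647236 201.6872936973812 [[0.014, -1.0, -0.007], [-0.993, -0.013, -0.116], [0.116, 0.009, -0.993]] [0.367 0.054 1.468]
```

View pics/top0.png

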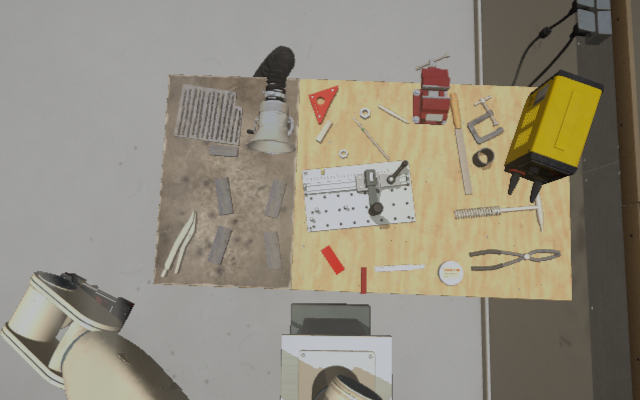

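View pics/scene0.png

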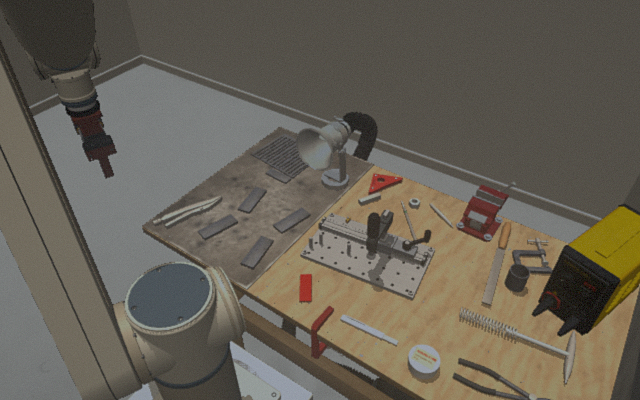

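The top view shows four dark bars at about (223,196), (275,198), (220,245) and (271,250). There is a fifth grey piece at (223,150) by the grate. The fixture is at (358,195). Look-alikes are a red block at (332,260) and a light one at (324,132). A close crop comes next.

Run:
```python
from h import *
a=cv2.imread('pics/top0.png');b=cv2.imread('pics/scene0.png')
c=lambda i,x,y,w,h:cv2.resize(i[y:y+h,x:x+w],(400,300),interpolation=cv2.INTER_CUBIC)
m=np.vstack([np.hstack([c(a,165,130,200,150),c(a,295,145,133,100)]),np.hstack([c(b,185,145,160,120),c(b,300,190,160,120)])])
cv2.imwrite('pics/crop1.png',m)
f=dict(np.load('top0.npz'));g=dict(np.load('scene0.npz'))
P=pts(f)
for n,(u,v) in dict(b1=(223,196),b2=(275,198),b3=(220,245),b4=(271,250),off=(223,150),sheet=(245,220),wood=(440,240)).items():
    q=P[v-3:v+4,u-3:u+4].reshape(-1,3);print(n,q.mean(0).round(4),q[:,2].std().round(4))
```

```text
b1 [0.55   0.3411 0.0126] 0.0038
b2 [0.5459 0.1868 0.0133] 0.0027
b3 [0.4053 0.345  0.0117] 0.0033
b4 [0.3921 0.1923 0.0419] 0.2059
off [0.6893 0.3465 0.0101] 0.0036
sheet [0.478  0.2703 0.0345] 0.207
wood [ 4.291e-01 -3.014e-01  4.000e-04] 0.0027
```

View pics/crop1.png

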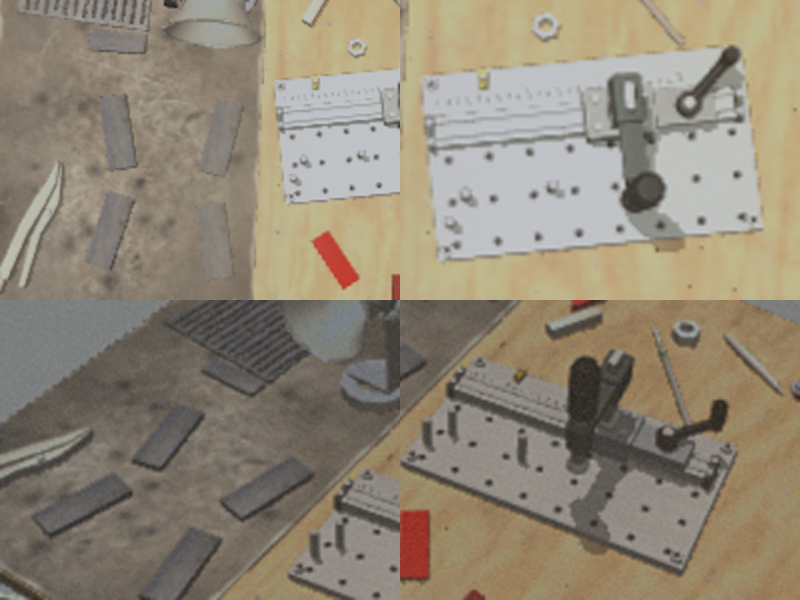

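```bash
cat >> h.py <<'E'
def avg(n,k=6):
    F=[optics.grab_frame(n) for _ in range(k)];f=dict(F[0])
    f['pixels']=np.mean([x['pixels'] for x in F],0).astype(np.uint8)
    Z=np.stack([np.where(x['z_map']>0,x['z_map'],np.nan) for x in F]);f['z_map']=np.nan_to_num(np.nanmedian(Z,0))
    return f
E
python3 - <<'E' 2>/dev/null
from h import *
for n in('top','scene'):
    f=avg(n,8);np.savez(n+'1.npz',**f)
f=dict(np.load('top1.npz'));P=pts(f);print('noise',P[235:250,430:450,2].std())
hsv=cv2.cvtColor(f['pixels'],cv2.COLOR_RGB2HSV)
for n,(u,v) in dict(b1=(223,196),b2=(275,198),b3=(220,245),b4=(271,250),sheet=(245,220),sheet2=(285,220)).items(): print(n,f['pixels'][v-2:v+3,u-2:u+3].mean((0,1)).round(),hsv[v-2:v+3,u-2:u+3].mean((0,1)).round())
# plate
m=((hsv[...,1]<40)&(hsv[...,2]>140)).astype(np.uint8);m[:, :299]=0;m[:,425:]=0;m[:155]=0;m[240:]=0
m=cv2.morphologyEx(m,cv2.MORPH_CLOSE,np.ones((5,5)))
C=max(cv2.findContours(m,0,2)[0],key=cv2.contourArea);r=cv2.minAreaRect(C);print('plate',r,cv2.boxPoints(r).tolist())
for p in cv2.boxPoints(r): print(ray(f,*p,.012).round(4))
y=cv2.inRange(hsv,(18,110,90),(35,255,255));y[:160]=0;y[180:]=0;y[:,:310]=0;y[:,340:]=0
print('rider',np.argwhere(y).mean(0) if y.any() else None)
E
```

```text
noise 0.0012355738543589274
b1 [126. 121. 117.] [ 15.  18. 126.]
b2 [132. 126. 119.] [ 16.  26. 132.]
b3 [128. 122. 116.] [ 15.  23. 128.]
b4 [135. 128. 120.] [ 16.  28. 135.]
sheet [142. 130. 115.] [ 17.  50. 142.]
sheet2 [143. 132. 116.] [ 17.  49. 143.]
plate ((357.42559814453125, 195.17086791992188), (62.87757873535156, 109.91902160644531), 84.17366027832031) [[299.55853271484375, 169.4736328125], [408.90972900390625, 158.31533813476562], [415.29266357421875, 220.86810302734375], [305.94146728515625, 232.02639770507812]]
[0.6326 0.1157 0.012 ]
[ 0.6704 -0.2097  0.012 ]
[ 0.4837 -0.227   0.012 ]
[0.4466 0.0937 0.012 ]
rider [172.33333333 322.33333333]
```

```bash
cat > m.py <<'E'
from h import *
def line(p):
    p=np.array(p,float)
    for _ in range(4):
        vx,vy,x,y=cv2.fitLine(p.astype(np.float32),cv2.DIST_HUBER,0,.01,.01).ravel();d=np.abs((p[:,0]-x)*vy-(p[:,1]-y)*vx);p=p[d<max(.6,1.5*np.median(d))]
    return np.array([x,y]),np.array([vx,vy]),len(p)
def cross(a,b):
    t=np.linalg.solve(np.stack([a[1],-b[1]],1),b[0]-a[0]);return a[0]+t[0]*a[1]
def bars(f,guess,h=.012,tag=''):
    K=4;hs=cv2.cvtColor(f['pixels'],cv2.COLOR_RGB2HSV)[...,1]
    S=cv2.resize(cv2.GaussianBlur(hs,(0,0),.8),None,fx=K,fy=K,interpolation=cv2.INTER_CUBIC)
    out=[]
    for n,(u,v) in guess.items():
        w=45;y0,x0=max(0,(v-w)*K),max(0,(u-w)*K);s=S[y0:(v+w)*K,x0:(u+w)*K]
        inn=np.median(s[(v*K-y0)-8:(v*K-y0)+8,(u*K-x0)-8:(u*K-x0)+8]);t=(inn+48)/2
        m=cv2.morphologyEx((s<t).astype(np.uint8),cv2.MORPH_OPEN,np.ones((13,13)))
        lab=cv2.connectedComponents(m)[1];l=lab[v*K-y0,u*K-x0]
        if l==0: print(tag,n,'lost');continue
        C=max(cv2.findContours((lab==l).astype(np.uint8),0,1)[0],key=cv2.contourArea)[:,0]
        uv=(C+[x0,y0]+.5)/K-.5
        W=np.array([ray(f,*p,h)[:2] for p in uv])
        r=cv2.minAreaRect((W*1000).astype(np.float32));M=cv2.moments((W*1e3).astype(np.float32))
        c=np.array([M['m10'],M['m01']])/M['m00'];bx=cv2.boxPoints(r);e=[bx[1]-bx[0],bx[2]-bx[1]];e=max(e,key=np.linalg.norm);a=np.degrees(np.arctan2(e[1],e[0]))%180
        print(tag,n,'rect c',np.round(r[0],1),'mom c',c.round(1),'size',np.round(sorted(r[1]),1),'dir',a.round(1));out.append((c,a))
    return out
G=dict(b1=(223,196),b2=(275,198),b3=(220,245),b4=(271,250),off=(223,150))
E
python3 - <<'E'
from m import *
f=dict(np.load('top1.npz'));g=dict(np.load('scene1.npz'))
bars(f,G,tag='top');
Gs={k:tuple(int(round(x)) for x in proj(g,ray(f,*v,.012))) for k,v in G.items()};print(Gs)
bars(g,Gs,tag='scene')
hs=cv2.cvtColor(f['pixels'],cv2.COLOR_RGB2HSV)[...,1].astype(float)
def edge(prof,rev):
    p=prof[::-1] if rev else prof
    for i in range(1,len(p)):
        if p[i-1]>=60>p[i]: 
            q=i-1+(p[i-1]-60)/(p[i-1]-p[i]);return len(p)-1-q if rev else q
T=[(u,145+e) for u in range(312,405) if (e:=edge(hs[145:200,u],0)) is not None]
B=[(u,200+e) for u in range(312,405) if (e:=edge(hs[200:250,u],1)) is not None]
L=[(290+e,v) for v in range(176,226) if (e:=edge(hs[v,290:340],0)) is not None]
R=[(370+e,v) for v in range(168,216) if (e:=edge(hs[v,370:430],1)) is not None]
ls=[line(x) for x in(T,R,B,L)];print([l[2] for l in ls])
co=[ray(f,*cross(ls[i],ls[j]),.012)[:2] for i,j in((3,0),(0,1),(1,2),(2,3))]
for c in co:print(c.round(4))
print('len',[np.linalg.norm(co[i]-co[(i+1)%4]).round(4) for i in range(4)],'ang',[np.degrees(np.arctan2(*(co[(i+1)%4]-co[i])[::-1])).round(2) for i in range(4)])
K=8
a=cv2.resize(f['pixels'][150:240,295:420],None,fx=6,fy=6,interpolation=cv2.INTER_CUBIC)
cv2.imwrite('pics/ftop.png',a[:,:,::-1])
a=cv2.resize(g['pixels'][200:300,300:433],None,fx=6,fy=6,interpolation=cv2.INTER_CUBIC)
cv2.imwrite('pics/fscene.png',a[:,:,::-1])
E
```

```text
top b1 rect c [550.9 340.8] mom c [549.8 341.2] size [ 41.2 109.8] dir 9.9
top b2 rect c [545.  187.7] mom c [544.3 188.5] size [ 41.8 110.7] dir 166.5
top b3 rect c [406.8 348.6] mom c [405.9 348.9] size [ 43.7 112.1] dir 164.0
top b4 rect c [392.9 192.8] mom c [391.7 193.4] size [ 40.4 110.1] dir 8.6
top off rect c [687.2 346.3] mom c [687.2 346.3] size [32.5 86.3] dir 86.2
{'b1': (252, 199), 'b2': (292, 219), 'b3': (218, 226), 'b4': (256, 250), 'off': (278, 174)}
scene b1 rect c [549. 339.] mom c [548.8 339.2] size [ 45.1 117.1] dir 10.9
scene b2 rect c [543.4 185.6] mom c [542.7 186.9] size [ 45.3 113. ] dir 166.4
scene b3 rect c [404.4 347.3] mom c [403.7 346.5] size [ 51.3 113.9] dir 164.0
scene b4 rect c [391.2 190.7] mom c [390.3 191.2] size [ 43.2 113.4] dir 8.6
scene off rect c [795.  389.6] mom c [814.9 379.4] size [240.5 307.4] dir 33.5
[64, 48, 90, 47]
[0.632  0.1115]
[ 0.6678 -0.2078]
[ 0.4829 -0.2281]
[0.4452 0.0926]
len [np.float64(0.3213), np.float64(0.186), np.float64(0.3228), np.float64(0.1877)] ang [np.float64(-83.59), np.float64(-173.74), np.float64(96.71), np.float64(5.8)]
```

View pics/ftop.png

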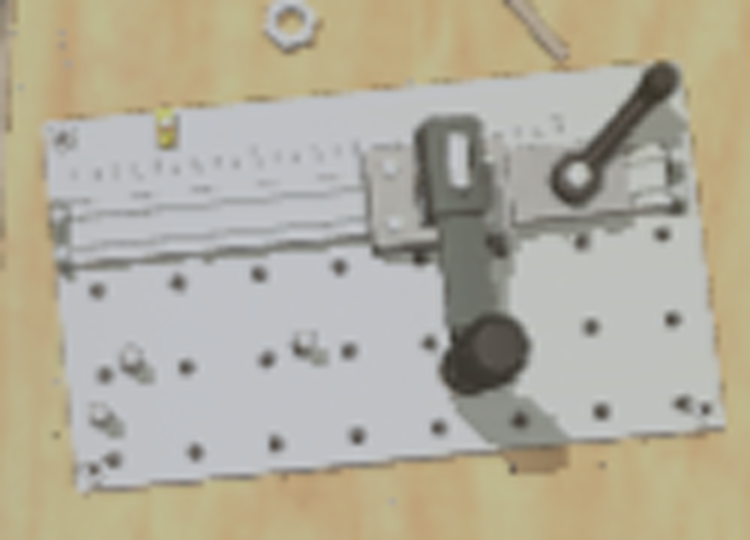

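View pics/fscene.png

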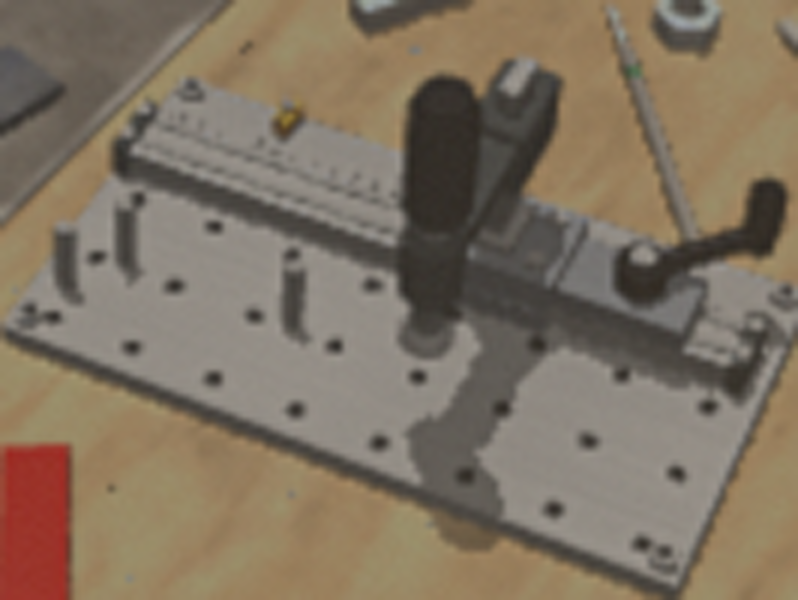

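The crops show the pin tops at ftop pixels (131,353), (304,341) and (98,412). The rider is at (167,127), the lever post at (660,76) and the handle at (498,345). In fscene the pin tops are at (66,228), (126,206) and (294,268).

Run:
```python
from m import *
f=dict(np.load('top1.npz'));g=dict(np.load('scene1.npz'))
def tri(a,b):
    A=[];B=[]
    for F,(x,y),o in((f,a,(295,150)),(g,b,(300,200))):
        u=o[0]+(x+.5)/6-.5;v=o[1]+(y+.5)/6-.5
        R=np.array(F['R']);c=-R.T@F['t'];d=R.T@np.array([(u-F['cx'])/F['fx'],(v-F['cy'])/F['fy'],1]);d/=np.linalg.norm(d);M=np.eye(3)-np.outer(d,d);A.append(M);B.append(M@c)
    X=np.linalg.solve(sum(A),sum(B));return X,max(np.linalg.norm(A[i]@X-B[i]) for i in(0,1))
th=np.radians(6.3);Rf=np.array([[np.cos(th),-np.sin(th)],[np.sin(th),np.cos(th)]])
c=np.array([.557,-.05795]);org=c-Rf@[.0125,-.025];print('origin',org)
for n,a,b in[('bp+',(131,353),(126,206)),('bp-',(304,341),(294,268)),('end',(98,412),(66,228)),('rider',(167,127),(288,118)),('lever',(660,76),(767,190)),('pivot',(577,176),(640,257)),('handle',(498,345),(443,90)),('bartop',(460,160),(520,78))]:
    X,e=tri(a,b);print(n,X.round(4),'res',e.round(4),'fixture',(Rf.T@(X[:2]-org)).round(4))
    if n in('bp+','bp-','end'):
        u=295+(a[0]+.5)/6-.5;v=150+(a[1]+.5)/6-.5;t=ray(f,u,v,.05)[:2]
        off=dict([('bp+',(.025,.042)),('bp-',(.025,-.042)),('end',(0,.06))])[n];print('   top@.05 ->nest',(t-Rf@off).round(4), 'fix',(Rf.T@(t-Rf@off-org)).round(4))
```

```text
origin [ 0.54183213 -0.03447266]
bp+ [0.5129 0.0641 0.0458] res 0.0004 fixture [-0.0179  0.1011]
   top@.05 ->nest [0.4925 0.0192] fix [-0.0431  0.0588]
bp- [ 0.5201 -0.0195  0.0476] res 0.0003 fixture [-0.02    0.0173]
   top@.05 ->nest [0.4902 0.0199] fix [-0.0454  0.0598]
end [0.4848 0.0787 0.0473] res 0.0005 fixture [-0.0443  0.1188]
   top@.05 ->nest [0.4908 0.0195] fix [-0.0448  0.0592]
rider [0.6286 0.0478 0.0171] res 0.0002 fixture [0.0952 0.0722]
lever [ 0.6439 -0.1844  0.084 ] res 0.0 fixture [ 0.085  -0.1602]
pivot [ 0.5995 -0.1483  0.0598] res 0.0002 fixture [ 0.0448 -0.1195]
handle [ 0.5017 -0.0929  0.208 ] res 0.0005 fixture [-0.0463 -0.0537]
bartop [ 0.5933 -0.0844  0.1387] res 0.0 fixture [ 0.0457 -0.0553]
```

```bash
cat > go.py <<'E'
import sys; from h import *
from scipy.spatial.transform import Rotation as Ro
def go(*T):
    """targets (x,y,z,closing yaw deg) -> rows, from the measured pose"""
    s=telemetry.read_state();p=np.array(s['eef_pos']);R=np.array(s['tcp_rot'])
    print('t',round(s['time'],2),'p',p.round(4),'yaw',np.degrees(np.arctan2(R[1,1],R[0,1])).round(1),'F',np.round(s['ft_force'],1),'op',round(s['opening'],3),'j6',round(s['joint_positions'][5]))
    for x,y,z,a in T:
        c,d=np.cos(np.radians(a)),np.sin(np.radians(a))
        G=np.array([[-d,c,0],[c,d,0],[0,0,-1.]]);G[:,0]=np.cross(G[:,1],G[:,2])
        print(np.round(np.r_[R.T@(np.array([x,y,z])-p)/.03, Ro.from_matrix(R.T@G).as_rotvec(degrees=True)/5],2).tolist())
if __name__=='__main__': go(*eval('['+sys.argv[1]+']'))
E
python3 go.py "(.5443,.1885,.12,76.5),(.5443,.1885,.013,76.5)"
```

```text
t 0.9 p [0.2649 0.5661 0.2307] yaw 64.9 F [-0.6  0.  -0.4] op 1.003 j6 -1
[-13.77, -7.45, 3.69, 0.0, -0.0, -2.32]
[-13.77, -7.45, 7.26, 0.0, -0.0, -2.32]
```

Call:
jog_arm(series=[[-13.77,-7.45,3.69,0,0,-2.32],[-13.77,-7.45,3.69,0,0,-2.32],[-13.77,-7.45,3.69,0,0,-2.32],[-13.77,-7.45,3.69,0,0,-2.32],[-13.77,-7.45,3.69,0,0,-2.32],[-13.77,-7.45,3.69,0,0,-2.32],[-13.77,-7.45,3.69,0,0,-2.32],[-13.77,-7.45,3.69,0,0,-2.32],[-13.77,-7.45,3.69,0,0,-2.32],[-13.77,-7.45,3.69,0,0,-2.32],[-13.77,-7.45,3.69,0,0,-2.32],[-13.77,-7.45,3.69,0,0,-2.32]], jaw=1)

```text
time: 1.9
eef_pos: [0.5461, 0.1854, 0.1192]
tcp_rot: [[-0.972, 0.235, 0.0], [0.235, 0.972, -0.0], [-0.0, -0.0, -1.0]]
ft_force: [-0.4, 0.4, 1.2]
opening: 0.999
grip_force: 0.0
```

Call:
jog_arm(series=[[0,0,0,0,0,0],[0,0,0,0,0,0]])

```text
time: 2.07
eef_pos: [0.5447, 0.1874, 0.1196]
tcp_rot: [[-0.972, 0.236, -0.001], [0.236, 0.972, -0.0], [0.001, -0.0, -1.0]]
ft_force: [-0.2, 0.4, 0.5]
opening: 1.002
grip_force: 0.0
```

```bash
python3 go.py "(.5443,.1885,.12,76.5),(.5443,.1885,.014,76.5)"; python3 -c "
from m import *
f=avg('top',3);bars(f,G)"
```

```text
t 2.07 p [0.5447 0.1874 0.1196] yaw 76.3 F [-0.2  0.4  0.5] op 1.002 j6 -59
[0.02, 0.03, -0.01, -0.0, -0.01, -0.03]
[0.02, 0.03, 3.52, -0.0, -0.01, -0.03]
 b1 rect c [524.6 333.5] mom c [529.7 331.9] size [ 54.4 167.4] dir 24.4
 b2 rect c [594.3 155. ] mom c [585.9 165.2] size [174.4 321.1] dir 58.1
 b3 rect c [406.7 348.5] mom c [405.9 348.9] size [ 42.3 111.7] dir 163.8
 b4 rect c [395.2 225.2] mom c [407.3 210.7] size [210.9 261.5] dir 0.8
 off rect c [687.  346.2] mom c [687.2 346.5] size [32.6 86.4] dir 86.2
```

Call:
jog_arm(series=[[0.02,0.03,1.2,0,0,0],[0.02,0.03,2.4,0,0,0],[0.02,0.03,3.2,0,0,0],[0.02,0.03,3.52,0,0,0],[0.02,0.03,3.52,0,0,0],[0.02,0.03,3.52,0,0,0]])

```text
time: 2.72
eef_pos: [0.5437, 0.1907, 0.0148]
tcp_rot: [[-0.973, 0.231, 0.0], [0.231, 0.973, 0.0], [-0.0, 0.0, -1.0]]
ft_force: [0.5, -0.8, -0.5]
opening: 0.997
grip_force: 0.0
```

Call:
jog_arm(series=[[0,0,0,0,0,0],[0,0,0,0,0,0],[0,0,0,0,0,0],[0,0,0,0,0,0],[0,0,0,0,0,0],[0,0,0,0,0,0]], jaw=0, grip_force=40)

```text
time: 3.22
eef_pos: [0.544, 0.1895, 0.0146]
tcp_rot: [[-0.972, 0.233, 0.0], [0.233, 0.972, 0.0], [-0.0, 0.0, -1.0]]
ft_force: [-0.6, 0.2, -0.1]
opening: 0.587
grip_force: 0.0
```

```bash
python3 go.py "(.5443,.1885,.12,76.5),(.486,.0114,.12,6.3)"
```

```text
t 3.22 p [0.544  0.1895 0.0146] yaw 76.5 F [-0.6  0.2 -0.1] op 0.587 j6 -58
[-0.02, -0.03, -3.51, 0.0, 0.0, 0.0]
[0.5, -6.22, -3.52, 0.0, 0.0, 14.04]
```

Call:
jog_arm(series=[[0,0,0,0,0,0],[0,0,0,0,0,0],[0,0,0,0,0,0],[0,0,0,0,0,0],[0,0,0,0,0,0],[0,0,0,0,0,0]])

```text
time: 3.72
eef_pos: [0.5438, 0.1892, 0.0144]
tcp_rot: [[-0.972, 0.233, -0.0], [0.233, 0.972, -0.0], [0.0, -0.0, -1.0]]
ft_force: [-0.5, -3.6, 3.0]
opening: 0.452
grip_force: 40.0
```

Call:
jog_arm(series=[[0,0,-1,0,0,0],[0,0,-2,0,0,0],[0,0,-3.5,0,0,0],[0,0,-3.5,0,0,0]])

```text
time: 4.05
eef_pos: [0.5475, 0.191, 0.1251]
tcp_rot: [[-0.972, 0.233, 0.009], [0.233, 0.972, 0.003], [-0.008, 0.005, -1.0]]
ft_force: [1.1, 1.0, -2.1]
opening: 0.446
grip_force: 40.0
```

```bash
python3 go.py "(.486,.0114,.12,6.3)"
```

```text
t 4.05 p [0.5475 0.191  0.1251] yaw 76.5 F [ 1.1  1.  -2.1] op 0.446 j6 -58
[0.6, -6.3, 0.13, 0.11, 0.04, 14.04]
```

Call:
jog_arm(series=[[0.5,-6.2,0,0,0,14.04],[0.5,-6.2,0,0,0,14.04],[0.5,-6.2,0,0,0,14.04],[0.5,-6.2,0,0,0,14.04],[0.5,-6.2,0,0,0,14.04],[0.5,-6.2,0,0,0,14.04],[0.5,-6.2,0,0,0,14.04],[0.5,-6.2,0,0,0,14.04],[0.5,-6.2,0,0,0,14.04],[0.5,-6.2,0,0,0,14.04],[0.5,-6.2,0,0,0,14.04],[0.5,-6.2,0,0,0,14.04]])

```text
time: 5.05
eef_pos: [0.4858, 0.0123, 0.1189]
tcp_rot: [[-0.113, 0.994, -0.0], [0.994, 0.113, 0.0], [0.0, -0.0, -1.0]]
ft_force: [-0.2, -0.7, -3.6]
opening: 0.447
grip_force: 40.0
```

Call:
jog_arm(series=[[0,0,0,0,0,0],[0,0,0,0,0,0],[0,0,0,0,0,0]])

```text
time: 5.3
eef_pos: [0.4859, 0.0122, 0.1192]
tcp_rot: [[-0.111, 0.994, -0.0], [0.994, 0.111, 0.0], [0.0, -0.0, -1.0]]
ft_force: [0.4, 0.8, -3.7]
opening: 0.453
grip_force: 40.0
```

```bash
python3 go.py "(.486,.0114,.06,6.3),(.486,.0114,.0235,6.3)"; python3 -c "
from m import *
bars(avg('top',3),dict(b1=G['b1'],b3=G['b3'],b4=G['b4']))
f=grab('scene');g=cv2.resize(f['pixels'][190:300,270:430],(800,550),interpolation=cv2.INTER_CUBIC)
cv2.imwrite('pics/c2.png',g[:,:,::-1])"
```

```text
t 5.3 p [0.4859 0.0122 0.1192] yaw 6.4 F [ 0.4  0.8 -3.7] op 0.453 j6 -6
[-0.03, -0.0, 1.97, -0.0, -0.0, 0.02]
[-0.03, -0.0, 3.19, -0.0, -0.0, 0.02]
 b1 rect c [550.9 340.8] mom c [549.9 341.3] size [ 41.2 109.9] dir 9.9
 b3 rect c [406.6 348.4] mom c [405.8 349. ] size [ 42.6 111.7] dir 163.5
 b4 rect c [392.8 192.7] mom c [391.  193.4] size [ 40.3 109.7] dir 8.4
```

View pics/c2.png

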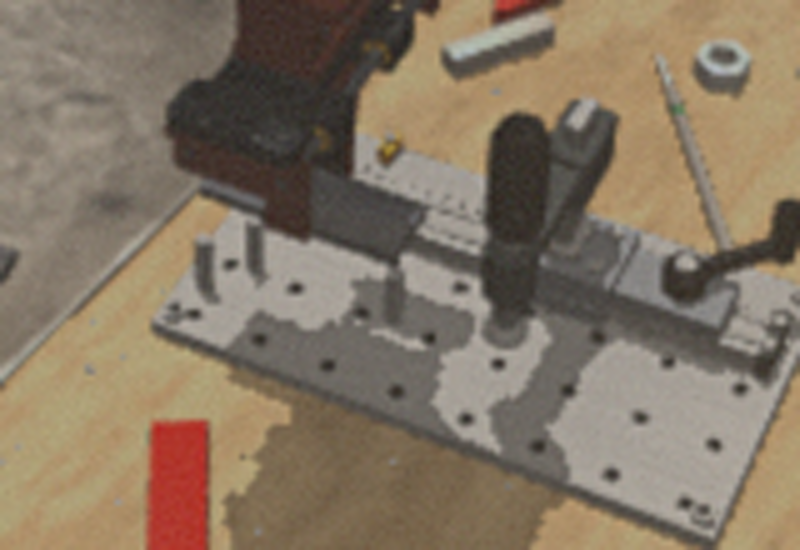

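Call:
jog_arm(series=[[0,0,1.0,0,0,0],[0,0,2.0,0,0,0],[0,0,2.8,0,0,0],[0,0,3.2,0,0,0],[0,0,3.2,0,0,0],[0,0,3.2,0,0,0]])

```text
time: 6.0
eef_pos: [0.4857, 0.0121, 0.0227]
tcp_rot: [[-0.11, 0.994, -0.001], [0.994, 0.11, -0.0], [0.0, -0.001, -1.0]]
ft_force: [-1.0, -0.0, -2.8]
opening: 0.449
grip_force: 40.0
```

Call:
jog_arm(series=[[0,0.1,0,0,0,0],[0,0.15,0,0,0,0],[0,0.2,0,0,0,0],[0,0.2,0,0,0,0],[0,0.2,0,0,0,0]])

```text
time: 6.42
eef_pos: [0.4915, 0.0127, 0.0236]
tcp_rot: [[-0.11, 0.994, -0.001], [0.994, 0.11, -0.0], [-0.0, -0.001, -1.0]]
ft_force: [-3.5, -1.5, -1.6]
opening: 0.452
grip_force: 40.0
```

Call:
jog_arm(series=[[0.1,0,0,0,0,0],[0.17,0,0,0,0,0],[0.22,0,0,0,0,0],[0.22,0,0,0,0,0],[0.22,0,0,0,0,0]])

```text
time: 6.83
eef_pos: [0.4907, 0.0197, 0.0233]
tcp_rot: [[-0.11, 0.994, -0.001], [0.994, 0.11, 0.0], [0.0, -0.001, -1.0]]
ft_force: [-4.6, 1.2, -2.8]
opening: 0.447
grip_force: 40.0
```

Call:
jog_arm(series=[[0.03,0.03,0,0,0,0],[0.06,0.03,0,0,0,0],[0.06,0.03,0,0,0,0]])

```text
time: 7.08
eef_pos: [0.4907, 0.0202, 0.0231]
tcp_rot: [[-0.111, 0.994, -0.002], [0.994, 0.111, -0.001], [-0.001, -0.003, -1.0]]
ft_force: [-6.6, -11.7, -2.1]
opening: 0.448
grip_force: 40.0
```

Call:
jog_arm(series=[[0.03,0,0,0,0,0],[0.06,0,0,0,0,0],[0.06,0,0,0,0,0]])

```text
time: 7.33
eef_pos: [0.4907, 0.0205, 0.0232]
tcp_rot: [[-0.112, 0.994, -0.002], [0.994, 0.112, -0.003], [-0.003, -0.002, -1.0]]
ft_force: [-5.1, -24.0, -3.0]
opening: 0.452
grip_force: 40.0
```

Call:
jog_arm(series=[[-0.08,-0.01,0.03,0,0,0],[-0.08,-0.01,0.03,0,0,0]])

```text
time: 7.5
eef_pos: [0.4907, 0.0198, 0.0222]
tcp_rot: [[-0.11, 0.994, -0.002], [0.994, 0.11, -0.0], [-0.0, -0.002, -1.0]]
ft_force: [-4.4, -4.7, -2.6]
opening: 0.45
grip_force: 40.0
```

Call:
jog_arm(series=[[0,0,0,0,0,0],[0,0,0,0,0,0],[0,0,0,0,0,0],[0,0,0,0,0,0],[0,0,0,0,0,0]], jaw=0.75)

```text
time: 7.92
eef_pos: [0.4926, 0.0208, 0.0228]
tcp_rot: [[-0.11, 0.994, 0.002], [0.994, 0.11, 0.0], [-0.0, 0.002, -1.0]]
ft_force: [-0.5, -0.5, -0.9]
opening: 0.743
grip_force: 0.0
```

Call:
jog_arm(series=[[0,0,-0.5,0,0,0],[0,0,-1.5,0,0,0],[0,0,-3.2,0,0,0],[0,0,-3.2,0,0,0],[0,0,-3.2,0,0,0]])

```text
time: 8.33
eef_pos: [0.4943, 0.0208, 0.1215]
tcp_rot: [[-0.11, 0.994, 0.007], [0.994, 0.11, 0.0], [-0.001, 0.007, -1.0]]
ft_force: [1.6, 1.6, 0.3]
opening: 0.751
grip_force: 0.0
```

```bash
python3 go.py "(.391,.1934,.12,98.5)"
```

```text
t 8.33 p [0.4943 0.0208 0.1215] yaw 6.3 F [1.6 1.6 0.3] op 0.751 j6 -5
[6.1, -2.79, 0.03, 0.06, 0.07, -18.43]
```

Call:
jog_arm(series=[[6.1,-2.75,0,0,0,-18.43],[6.1,-2.75,0,0,0,-18.43],[6.1,-2.75,0,0,0,-18.43],[6.1,-2.75,0,0,0,-18.43],[6.1,-2.75,0,0,0,-18.43],[6.1,-2.75,0,0,0,-18.43],[6.1,-2.75,0,0,0,-18.43],[6.1,-2.75,0,0,0,-18.43],[6.1,-2.75,0,0,0,-18.43],[6.1,-2.75,0,0,0,-18.43],[6.1,-2.75,0,0,0,-18.43],[6.1,-2.75,0,0,0,-18.43]], jaw=1)

```text
time: 9.33
eef_pos: [0.3888, 0.1932, 0.1171]
tcp_rot: [[-0.999, -0.046, -0.002], [-0.046, 0.999, -0.001], [0.002, -0.001, -1.0]]
ft_force: [0.2, -0.2, 0.5]
opening: 0.998
grip_force: 0.0
```

Call:
jog_arm(series=[[0,0,0,0,0,0],[0,0,0,0,0,0],[0,0,0,0,0,0]])

```text
time: 9.58
eef_pos: [0.3892, 0.1933, 0.1178]
tcp_rot: [[-0.999, -0.036, -0.001], [-0.036, 0.999, -0.0], [0.001, -0.0, -1.0]]
ft_force: [0.2, -0.4, 0.7]
opening: 0.999
grip_force: 0.0
```

```bash
python3 go.py "(.391,.1934,.0142,98.5)"; python3 -c "
from m import *
f=avg('top',3)
bars(f,dict(b1=G['b1'],b3=G['b3']))
g=cv2.resize(f['pixels'][130:270,160:420],(780,420),interpolation=cv2.INTER_CUBIC)
cv2.imwrite('pics/c3.png',g[:,:,::-1])"
```

```text
t 9.58 p [0.3892 0.1933 0.1178] yaw 92.1 F [ 0.2 -0.4  0.7] op 0.999 j6 -67
[-0.06, 0.0, 3.45, -0.0, -0.01, -1.29]
 b1 rect c [550.9 340.8] mom c [549.8 341.2] size [ 41.6 110.2] dir 9.9
 b3 rect c [408.1 347.3] mom c [398.1 391.3] size [262.3 267. ] dir 90.8
```

View pics/c3.png

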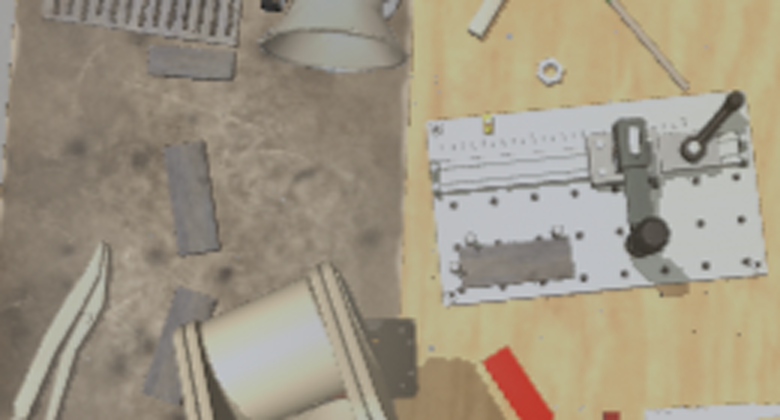

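The first bar lies in the nest against all three pins, with its centre at about (515,260) in the crop.

Call:
jog_arm(series=[[-0.06,0,1.2,0,0,-1.29],[-0.06,0,2.4,0,0,-1.29],[-0.06,0,3.2,0,0,-1.29],[-0.06,0,3.45,0,0,-1.29],[-0.06,0,3.45,0,0,-1.29],[-0.06,0,3.45,0,0,-1.29]])

```text
time: 10.23
eef_pos: [0.3913, 0.1935, 0.015]
tcp_rot: [[-0.989, -0.151, -0.001], [-0.151, 0.989, -0.0], [0.001, -0.0, -1.0]]
ft_force: [0.0, 0.3, 0.9]
opening: 1.0
grip_force: 0.0
```

Call:
jog_arm(series=[[0,0,0,0,0,0],[0,0,0,0,0,0],[0,0,0,0,0,0],[0,0,0,0,0,0],[0,0,0,0,0,0],[0,0,0,0,0,0],[0,0,0,0,0,0],[0,0,0,0,0,0],[0,0,0,0,0,0],[0,0,0,0,0,0]], jaw=0)

```text
time: 11.07
eef_pos: [0.3914, 0.1934, 0.0151]
tcp_rot: [[-0.988, -0.151, -0.0], [-0.151, 0.988, -0.0], [0.0, -0.0, -1.0]]
ft_force: [0.0, -0.8, 4.0]
opening: 0.448
grip_force: 40.0
```

```bash
python3 go.py "(.391,.1934,.12,98.5),(.486,.0124,.12,6.3)"
```

```text
t 11.07 p [0.3914 0.1934 0.0151] yaw 98.7 F [ 0.  -0.8  4. ] op 0.448 j6 -74
[0.01, 0.0, -3.5, -0.0, -0.0, 0.04]
[-2.2, -6.44, -3.5, -0.0, 0.0, 18.48]
```

Call:
jog_arm(series=[[0,0,-1,0,0,0],[0,0,-2,0,0,0],[0,0,-3.5,0,0,0],[0,0,-3.5,0,0,0],[-2.2,-6.44,-3.5,0,0,18.48],[-2.2,-6.44,-3.5,0,0,18.48],[-2.2,-6.44,-3.5,0,0,18.48],[-2.2,-6.44,-3.5,0,0,18.48],[-2.2,-6.44,-3.5,0,0,18.48],[-2.2,-6.44,-3.5,0,0,18.48],[-2.2,-6.44,-3.5,0,0,18.48],[-2.2,-6.44,-3.5,0,0,18.48]])

```text
time: 12.07
eef_pos: [0.4854, 0.0115, 0.1188]
tcp_rot: [[-0.655, 0.755, -0.002], [0.755, 0.655, 0.0], [0.001, -0.001, -1.0]]
ft_force: [-0.4, 0.6, -2.0]
opening: 0.446
grip_force: 40.0
```

```bash
python3 go.py "(.486,.0124,.12,6.3)"
```

```text
t 12.07 p [0.4854 0.0115 0.1188] yaw 40.9 F [-0.4  0.6 -2. ] op 0.446 j6 -41
[0.01, 0.03, -0.04, -0.02, -0.01, 6.93]
```

Call:
jog_arm(series=[[0,0.03,0,0,0,6.98],[0,0.03,0,0,0,6.98],[0,0.03,0,0,0,6.98],[0,0.03,0,0,0,6.98],[0,0.03,0,0,0,6.98],[0,0.03,0,0,0,6.98],[0,0.03,0,0,0,6.98],[0,0.03,0,0,0,6.98]])

```text
time: 12.73
eef_pos: [0.4862, 0.0131, 0.1194]
tcp_rot: [[-0.117, 0.993, -0.001], [0.993, 0.117, 0.0], [0.0, -0.001, -1.0]]
ft_force: [-0.3, -0.1, -2.9]
opening: 0.45
grip_force: 40.0
```

```bash
python3 go.py "(.486,.0124,.0325,6.3)"
```

```text
t 12.73 p [0.4862 0.0131 0.1194] yaw 6.7 F [-0.3 -0.1 -2.9] op 0.45 j6 -7
[-0.02, -0.01, 2.9, -0.01, -0.0, 0.08]
```

Descend, then seat in +x_f (tool y) and +y_f (tool x).

Call:
jog_arm(series=[[0,0,1.0,0,0,0.08],[0,0,2.0,0,0,0.08],[0,0,2.6,0,0,0.08],[0,0,2.9,0,0,0.08],[0,0,2.9,0,0,0.08],[0,0,2.9,0,0,0.08]])

```text
time: 13.23
eef_pos: [0.4866, 0.0131, 0.0329]
tcp_rot: [[-0.108, 0.994, -0.0], [0.994, 0.108, 0.0], [0.0, -0.0, -1.0]]
ft_force: [-0.4, 0.4, -2.5]
opening: 0.45
grip_force: 40.0
```

Call:
jog_arm(series=[[0,0.1,0,0,0,0],[0,0.15,0,0,0,0],[0,0.19,0,0,0,0],[0,0.19,0,0,0,0],[0,0.19,0,0,0,0]])

```text
time: 13.65
eef_pos: [0.4912, 0.0136, 0.0334]
tcp_rot: [[-0.107, 0.994, -0.002], [0.994, 0.107, -0.0], [-0.0, -0.002, -1.0]]
ft_force: [-4.2, -1.9, -0.0]
opening: 0.45
grip_force: 40.0
```

Call:
jog_arm(series=[[0.1,0,0,0,0,0],[0.17,0,0,0,0,0],[0.25,0,0,0,0,0],[0.27,0,0,0,0,0],[0.27,0,0,0,0,0]])

```text
time: 14.07
eef_pos: [0.4907, 0.0195, 0.0333]
tcp_rot: [[-0.109, 0.994, -0.001], [0.994, 0.109, -0.003], [-0.003, -0.002, -1.0]]
ft_force: [-3.3, -21.4, -1.7]
opening: 0.45
grip_force: 40.0
```

Call:
jog_arm(series=[[-0.08,-0.01,0.06,0,0,0],[-0.08,-0.01,0.06,0,0,0],[-0.08,-0.01,0.06,0,0,0]])

```text
time: 14.32
eef_pos: [0.4905, 0.0189, 0.0313]
tcp_rot: [[-0.107, 0.994, -0.001], [0.994, 0.107, -0.001], [-0.0, -0.001, -1.0]]
ft_force: [-4.2, -6.1, -1.6]
opening: 0.45
grip_force: 40.0
```

Call:
jog_arm(series=[[0,0,0,0,0,0],[0,0,0,0,0,0],[0,0,0,0,0,0],[0,0,0,0,0,0],[0,0,0,0,0,0]], jaw=0.75)

```text
time: 14.73
eef_pos: [0.492, 0.0196, 0.0315]
tcp_rot: [[-0.107, 0.994, 0.001], [0.994, 0.107, 0.0], [-0.0, 0.001, -1.0]]
ft_force: [0.6, -0.0, -0.1]
opening: 0.745
grip_force: 0.0
```

Call:
jog_arm(series=[[0,0,-0.5,0,0,0],[0,0,-1.5,0,0,0],[0,0,-2.9,0,0,0],[0,0,-2.9,0,0,0],[0,0,-2.9,0,0,0]])

```text
time: 15.15
eef_pos: [0.4933, 0.0195, 0.1204]
tcp_rot: [[-0.107, 0.994, 0.006], [0.994, 0.107, 0.0], [-0.0, 0.006, -1.0]]
ft_force: [0.4, -0.1, -0.0]
opening: 0.75
grip_force: 0.0
```

```bash
python3 -c "
from m import *
bars(avg('top',3),dict(b1=G['b1'],b3=G['b3']))
from go import go
go((.4055,.3485,.12,73.7))"
```

```text
b1 rect c [550.8 340.8] mom c [549.7 341.2] size [ 41.2 109.9] dir 9.9
 b3 rect c [406.7 348.8] mom c [405.8 349. ] size [ 42.6 111.6] dir 164.0
t 15.3 p [0.4905 0.0194 0.1173] yaw 6.1 F [ 0.5  0.3 -0.8] op 0.75 j6 -5
[11.21, -1.65, -0.09, -0.01, -0.01, -13.52]
```

Call:
jog_arm(series=[[11.2,-1.65,0,0,0,-13.55],[11.2,-1.65,0,0,0,-13.55],[11.2,-1.65,0,0,0,-13.55],[11.2,-1.65,0,0,0,-13.55],[11.2,-1.65,0,0,0,-13.55],[11.2,-1.65,0,0,0,-13.55],[11.2,-1.65,0,0,0,-13.55],[11.2,-1.65,0,0,0,-13.55],[11.2,-1.65,0,0,0,-13.55],[11.2,-1.65,0,0,0,-13.55],[11.2,-1.65,0,0,0,-13.55],[11.2,-1.65,0,0,0,-13.55]], jaw=1)

```text
time: 16.3
eef_pos: [0.4054, 0.3477, 0.1167]
tcp_rot: [[-0.96, 0.28, -0.002], [0.28, 0.96, -0.002], [0.002, -0.002, -1.0]]
ft_force: [-0.3, -0.6, -0.1]
opening: 0.999
grip_force: 0.0
```

Call:
jog_arm(series=[[0,0,0,0,0,0],[0,0,0,0,0,0],[0,0,0,0,0,0]])

```text
time: 16.55
eef_pos: [0.4065, 0.3475, 0.1179]
tcp_rot: [[-0.96, 0.28, -0.0], [0.28, 0.96, -0.0], [0.0, -0.0, -1.0]]
ft_force: [-0.8, 0.6, 0.0]
opening: 0.997
grip_force: 0.0
```

```bash
python3 go.py "(.406,.349,.0142,74)"
```

```text
t 16.55 p [0.4065 0.3475 0.1179] yaw 73.8 F [-0.8  0.6  0. ] op 0.997 j6 -34
[0.03, 0.04, 3.46, -0.0, -0.0, -0.05]
```

Call:
jog_arm(series=[[0.03,0.03,1.2,0,0,0],[0.03,0.03,2.4,0,0,0],[0.03,0.03,3.2,0,0,0],[0.03,0.03,3.46,0,0,0],[0.03,0.03,3.46,0,0,0],[0.03,0.03,3.46,0,0,0]])

```text
time: 17.05
eef_pos: [0.406, 0.349, 0.0146]
tcp_rot: [[-0.96, 0.279, -0.0], [0.279, 0.96, -0.0], [0.0, -0.0, -1.0]]
ft_force: [0.7, 0.1, 0.1]
opening: 1.003
grip_force: 0.0
```

Call:
jog_arm(series=[[0,0,0,0,0,0],[0,0,0,0,0,0],[0,0,0,0,0,0],[0,0,0,0,0,0],[0,0,0,0,0,0],[0,0,0,0,0,0],[0,0,0,0,0,0],[0,0,0,0,0,0],[0,0,0,0,0,0],[0,0,0,0,0,0]], jaw=0)

```text
time: 17.88
eef_pos: [0.4054, 0.349, 0.0144]
tcp_rot: [[-0.961, 0.278, -0.001], [0.278, 0.961, -0.001], [0.0, -0.001, -1.0]]
ft_force: [-0.8, -2.2, 2.2]
opening: 0.449
grip_force: 40.0
```

```bash
python3 go.py "(.406,.349,.12,74),(.486,.0124,.12,6.3)"
```

```text
t 17.88 p [0.4054 0.349  0.0144] yaw 73.9 F [-0.8 -2.2  2.2] op 0.449 j6 -34
[-0.02, 0.0, -3.52, -0.01, -0.0, -0.03]
[-5.7, -10.03, -3.52, -0.01, 0.0, 13.51]
```

Call:
jog_arm(series=[[0,0,-1,0,0,0],[0,0,-2.2,0,0,0],[0,0,-3.52,0,0,0],[-5.7,-10.03,-3.52,0,0,13.51],[-5.7,-10.03,-3.52,0,0,13.51],[-5.7,-10.03,-3.52,0,0,13.51],[-5.7,-10.03,-3.52,0,0,13.51],[-5.7,-10.03,-3.52,0,0,13.51],[-5.7,-10.03,-3.52,0,0,13.51],[-5.7,-10.03,-3.52,0,0,13.51],[-5.7,-10.03,-3.52,0,0,13.51],[-5.7,-10.03,-3.52,0,0,13.51]])

```text
time: 18.88
eef_pos: [0.4874, 0.0085, 0.1199]
tcp_rot: [[-0.154, 0.988, 0.001], [0.988, 0.154, -0.001], [-0.001, 0.001, -1.0]]
ft_force: [0.3, 0.5, -2.6]
opening: 0.449
grip_force: 40.0
```

Call:
jog_arm(series=[[0,0,0,0,0,0],[0,0,0,0,0,0],[0,0,0,0,0,0]])

```text
time: 19.13
eef_pos: [0.4857, 0.0134, 0.1197]
tcp_rot: [[-0.166, 0.986, -0.001], [0.986, 0.166, 0.0], [0.0, -0.001, -1.0]]
ft_force: [0.4, -0.1, -2.3]
opening: 0.447
grip_force: 40.0
```

```bash
python3 go.py "(.486,.0124,.0398,6.3)"
```

```text
t 19.13 p [0.4857 0.0134 0.1197] yaw 9.6 F [ 0.4 -0.1 -2.3] op 0.447 j6 -9
[-0.03, 0.01, 2.66, -0.01, -0.0, 0.65]
```

Call:
jog_arm(series=[[-0.03,0,0.8,0,0,0.65],[-0.03,0,1.6,0,0,0.65],[-0.03,0,2.3,0,0,0.65],[-0.03,0,2.65,0,0,0.65],[-0.03,0,2.65,0,0,0.65],[-0.03,0,2.65,0,0,0.65]])

```text
time: 19.63
eef_pos: [0.4862, 0.0127, 0.0404]
tcp_rot: [[-0.11, 0.994, -0.001], [0.994, 0.11, 0.0], [0.0, -0.001, -1.0]]
ft_force: [-0.1, 0.6, -2.7]
opening: 0.449
grip_force: 40.0
```

Call:
jog_arm(series=[[0,0.1,0,0,0,0],[0,0.15,0,0,0,0],[0,0.19,0,0,0,0],[0,0.19,0,0,0,0],[0,0.19,0,0,0,0]])

```text
time: 20.05
eef_pos: [0.4913, 0.0126, 0.0408]
tcp_rot: [[-0.108, 0.994, -0.001], [0.994, 0.108, 0.0], [0.0, -0.001, -1.0]]
ft_force: [-4.3, 2.0, -1.1]
opening: 0.45
grip_force: 40.0
```

Call:
jog_arm(series=[[0.1,0,0,0,0,0],[0.17,0,0,0,0,0],[0.25,0,0,0,0,0],[0.28,0,0,0,0,0],[0.28,0,0,0,0,0]])

```text
time: 20.47
eef_pos: [0.4906, 0.0195, 0.0406]
tcp_rot: [[-0.109, 0.994, -0.001], [0.994, 0.109, -0.002], [-0.002, -0.001, -1.0]]
ft_force: [-3.7, -10.3, -2.3]
opening: 0.451
grip_force: 40.0
```

Call:
jog_arm(series=[[-0.03,0,0.07,0,0,0],[-0.03,0,0.07,0,0,0],[-0.03,0,0.07,0,0,0]])

```text
time: 20.72
eef_pos: [0.4905, 0.0191, 0.0384]
tcp_rot: [[-0.107, 0.994, -0.001], [0.994, 0.107, -0.001], [-0.001, -0.002, -1.0]]
ft_force: [-4.0, -5.6, -2.6]
opening: 0.451
grip_force: 40.0
```

Call:
jog_arm(series=[[0,0,0,0,0,0],[0,0,0,0,0,0],[0,0,0,0,0,0],[0,0,0,0,0,0],[0,0,0,0,0,0]], jaw=0.75)

```text
time: 21.13
eef_pos: [0.4921, 0.02, 0.0387]
tcp_rot: [[-0.107, 0.994, 0.001], [0.994, 0.107, 0.0], [-0.0, 0.001, -1.0]]
ft_force: [-0.1, 0.0, 0.2]
opening: 0.744
grip_force: 0.0
```

Call:
jog_arm(series=[[0,0,-0.5,0,0,0],[0,0,-1.5,0,0,0],[0,0,-2.7,0,0,0],[0,0,-2.7,0,0,0],[0,0,-2.7,0,0,0]])

```text
time: 21.55
eef_pos: [0.4931, 0.02, 0.1212]
tcp_rot: [[-0.107, 0.994, 0.005], [0.994, 0.107, 0.0], [-0.0, 0.005, -1.0]]
ft_force: [0.3, -0.6, -0.2]
opening: 0.751
grip_force: 0.0
```

```bash
python3 -c "
from m import *
bars(avg('top',3),dict(b1=G['b1']))
from go import go
go((.550,.341,.12,99.9))"
```

```text
b1 rect c [550.9 340.9] mom c [550.  341.3] size [ 40.9 109.8] dir 10.0
t 21.7 p [0.4905 0.02   0.1185] yaw 6.2 F [-0.  -1.  -0.8] op 0.75 j6 -5
[10.43, 3.12, -0.05, -0.01, -0.02, -18.75]
```

Call:
jog_arm(series=[[10.43,3.12,0,0,0,-18.75],[10.43,3.12,0,0,0,-18.75],[10.43,3.12,0,0,0,-18.75],[10.43,3.12,0,0,0,-18.75],[10.43,3.12,0,0,0,-18.75],[10.43,3.12,0,0,0,-18.75],[10.43,3.12,0,0,0,-18.75],[10.43,3.12,0,0,0,-18.75],[10.43,3.12,0,0,0,-18.75],[10.43,3.12,0,0,0,-18.75],[10.43,3.12,0,0,0,-18.75],[10.43,3.12,0,0,0,-18.75]], jaw=1)

```text
time: 22.7
eef_pos: [0.5496, 0.3409, 0.1169]
tcp_rot: [[-0.999, -0.044, -0.003], [-0.044, 0.999, -0.002], [0.003, -0.002, -1.0]]
ft_force: [-0.5, -0.7, 0.6]
opening: 1.0
grip_force: 0.0
```

Call:
jog_arm(series=[[0,0,0,0,0,0],[0,0,0,0,0,0],[0,0,0,0,0,0]])

```text
time: 22.95
eef_pos: [0.5504, 0.3407, 0.1183]
tcp_rot: [[-0.999, -0.033, -0.001], [-0.033, 0.999, -0.001], [0.002, -0.001, -1.0]]
ft_force: [0.3, 0.2, 0.9]
opening: 1.001
grip_force: 0.0
```

```bash
python3 go.py "(.550,.3412,.0144,99.9)"
```

```text
t 22.95 p [0.5504 0.3407 0.1183] yaw 91.9 F [0.3 0.2 0.9] op 1.001 j6 -61
[0.01, 0.02, 3.46, -0.01, -0.02, -1.6]
```

Call:
jog_arm(series=[[0.01,0.02,1.0,0,0,-1.6],[0.01,0.02,2.2,0,0,-1.6],[0.01,0.02,3.2,0,0,-1.6],[0.01,0.02,3.46,0,0,-1.6],[0.01,0.02,3.46,0,0,-1.6],[0.01,0.02,3.46,0,0,-1.6]])

```text
time: 23.45
eef_pos: [0.5504, 0.3414, 0.0154]
tcp_rot: [[-0.985, -0.173, -0.001], [-0.173, 0.985, -0.0], [0.001, -0.0, -1.0]]
ft_force: [-0.1, 0.9, -0.3]
opening: 0.997
grip_force: 0.0
```

Call:
jog_arm(series=[[0,0,0,0,0,0],[0,0,0,0,0,0],[0,0,0,0,0,0],[0,0,0,0,0,0],[0,0,0,0,0,0],[0,0,0,0,0,0],[0,0,0,0,0,0],[0,0,0,0,0,0],[0,0,0,0,0,0],[0,0,0,0,0,0]], jaw=0)

```text
time: 24.28
eef_pos: [0.5505, 0.3415, 0.0156]
tcp_rot: [[-0.984, -0.175, -0.0], [-0.175, 0.984, -0.0], [0.0, -0.0, -1.0]]
ft_force: [0.9, -1.4, 2.5]
opening: 0.446
grip_force: 40.0
```

```bash
python3 go.py "(.55,.341,.12,99.9),(.486,.0124,.12,6.3)"
```

```text
t 24.28 p [0.5505 0.3415 0.0156] yaw 100.1 F [ 0.9 -1.4  2.5] op 0.446 j6 -69
[0.02, -0.01, -3.48, -0.0, -0.0, 0.04]
[4.04, -10.42, -3.48, -0.0, 0.0, 18.76]
```

Call:
jog_arm(series=[[0,0,-1,0,0,0],[0,0,-2.2,0,0,0],[0,0,-3.48,0,0,0],[4.04,-10.42,-3.48,0,0,18.76],[4.04,-10.42,-3.48,0,0,18.76],[4.04,-10.42,-3.48,0,0,18.76],[4.04,-10.42,-3.48,0,0,18.76],[4.04,-10.42,-3.48,0,0,18.76],[4.04,-10.42,-3.48,0,0,18.76],[4.04,-10.42,-3.48,0,0,18.76],[4.04,-10.42,-3.48,0,0,18.76],[4.04,-10.42,-3.48,0,0,18.76]])

```text
time: 25.28
eef_pos: [0.4836, 0.0075, 0.1195]
tcp_rot: [[-0.574, 0.819, -0.003], [0.819, 0.574, -0.001], [0.001, -0.003, -1.0]]
ft_force: [-0.5, -0.5, -2.0]
opening: 0.447
grip_force: 40.0
```

```bash
python3 go.py "(.486,.0124,.12,6.3)"
```

```text
t 25.28 p [0.4836 0.0075 0.1195] yaw 35.0 F [-0.5 -0.5 -2. ] op 0.447 j6 -35
[0.09, 0.16, -0.02, -0.03, 0.0, 5.75]
```

Call:
jog_arm(series=[[0.05,0.08,0,0,0,5.75],[0.05,0.08,0,0,0,5.75],[0.05,0.08,0,0,0,5.75],[0.05,0.08,0,0,0,5.75],[0.05,0.08,0,0,0,5.75],[0.05,0.08,0,0,0,5.75],[0.05,0.08,0,0,0,5.75]])

```text
time: 25.87
eef_pos: [0.4869, 0.0153, 0.1198]
tcp_rot: [[-0.124, 0.992, -0.0], [0.992, 0.124, 0.0], [0.0, -0.0, -1.0]]
ft_force: [-0.1, 0.3, -1.9]
opening: 0.448
grip_force: 40.0
```

```bash
python3 go.py "(.486,.0124,.049,6.3)"
```

```text
t 25.87 p [0.4869 0.0153 0.1198] yaw 7.1 F [-0.1  0.3 -1.9] op 0.448 j6 -7
[-0.09, -0.04, 2.36, -0.0, -0.0, 0.16]
```

Call:
jog_arm(series=[[-0.09,-0.03,0.8,0,0,0.17],[-0.09,-0.03,1.6,0,0,0.17],[-0.09,-0.03,2.1,0,0,0.17],[-0.09,-0.03,2.34,0,0,0.17],[-0.09,-0.03,2.34,0,0,0.17],[-0.09,-0.03,2.34,0,0,0.17]])

```text
time: 26.37
eef_pos: [0.4866, 0.0125, 0.0499]
tcp_rot: [[-0.106, 0.994, -0.0], [0.994, 0.106, 0.0], [0.0, -0.0, -1.0]]
ft_force: [-0.5, -0.3, -2.5]
opening: 0.445
grip_force: 40.0
```

Call:
jog_arm(series=[[0,0.1,0,0,0,0],[0,0.15,0,0,0,0],[0,0.19,0,0,0,0],[0,0.19,0,0,0,0],[0,0.19,0,0,0,0]])

```text
time: 26.78
eef_pos: [0.4913, 0.0129, 0.05]
tcp_rot: [[-0.106, 0.994, -0.002], [0.994, 0.106, -0.0], [-0.0, -0.002, -1.0]]
ft_force: [-4.5, -1.5, 0.4]
opening: 0.45
grip_force: 40.0
```

Call:
jog_arm(series=[[0.1,0,0,0,0,0],[0.17,0,0,0,0,0],[0.25,0,0,0,0,0],[0.27,0,0,0,0,0],[0.27,0,0,0,0,0]])

```text
time: 27.2
eef_pos: [0.4908, 0.0191, 0.0499]
tcp_rot: [[-0.107, 0.994, -0.001], [0.994, 0.107, -0.003], [-0.003, -0.001, -1.0]]
ft_force: [-3.1, -17.5, -1.7]
opening: 0.449
grip_force: 40.0
```

Call:
jog_arm(series=[[-0.06,0,0.07,0,0,0],[-0.06,0,0.07,0,0,0],[-0.06,0,0.07,0,0,0]])

```text
time: 27.45
eef_pos: [0.4906, 0.0186, 0.0477]
tcp_rot: [[-0.106, 0.994, -0.002], [0.994, 0.106, -0.001], [-0.001, -0.002, -1.0]]
ft_force: [-4.1, -5.8, -3.6]
opening: 0.447
grip_force: 40.0
```

Call:
jog_arm(series=[[0,0,0,0,0,0],[0,0,0,0,0,0],[0,0,0,0,0,0],[0,0,0,0,0,0],[0,0,0,0,0,0]], jaw=0.75)

```text
time: 27.87
eef_pos: [0.4922, 0.0194, 0.048]
tcp_rot: [[-0.105, 0.994, 0.001], [0.994, 0.105, 0.0], [-0.0, 0.001, -1.0]]
ft_force: [0.5, 0.0, -0.1]
opening: 0.743
grip_force: 0.0
```

Call:
jog_arm(series=[[0,0,-0.5,0,0,0],[0,0,-1.5,0,0,0],[0,0,-2.7,0,0,0],[-0.5,0,-4,0,0,0],[0,0,-5,0,0,0],[0,0,-6,0,0,0],[0,0,-6,0,0,0],[0,0,-6,0,0,0]])

```text
time: 28.53
eef_pos: [0.4927, 0.0195, 0.2295]
tcp_rot: [[-0.106, 0.994, 0.005], [0.994, 0.106, 0.0], [-0.0, 0.005, -1.0]]
ft_force: [-0.0, -0.1, -0.2]
opening: 0.755
grip_force: 0.0
```

```bash
python3 go.py "(.62,.05,.28,6.3),(.6439,-.1844,.28,6.3)";python3 -c "
from m import *
g=dict(np.load('scene1.npz'))
th=np.radians(6.3);Rf=np.array([[np.cos(th),-np.sin(th)],[np.sin(th),np.cos(th)]]);org=np.array([.5418,-.0345])
ax=org+Rf@[-.045,-.055]
for z in(.04,.05,.06,.07): u,v=proj(g,[*ax,z]);print(z,((u-300)*6,(v-200)*6))
f=avg('top',3);s=grab('scene')
a=cv2.resize(f['pixels'][150:240,295:420],(500,360),interpolation=cv2.INTER_CUBIC)
b=cv2.resize(s['pixels'][200:280,290:401],(500,360)[:2],interpolation=cv2.INTER_CUBIC)
cv2.imwrite('pics/c4.png',np.vstack([a,b])[:600,:,::-1])"
```

```text
t 28.53 p [0.4927 0.0195 0.2295] yaw 6.1 F [-0.  -0.1 -0.2] op 0.755 j6 -5
[0.56, 4.33, -1.66, 0.05, 0.0, -0.05]
[-7.29, 4.3, -1.66, 0.05, 0.0, -0.05]
0.04 (np.float64(418.5534885641755), np.float64(371.9216466074653))
0.05 (np.float64(420.0688747990687), np.float64(356.3663246948429))
0.06 (np.float64(421.6006112853006), np.float64(340.64316872310906))
0.07 (np.float64(423.1489640745716), np.float64(324.74944769224))
```

View pics/c4.png

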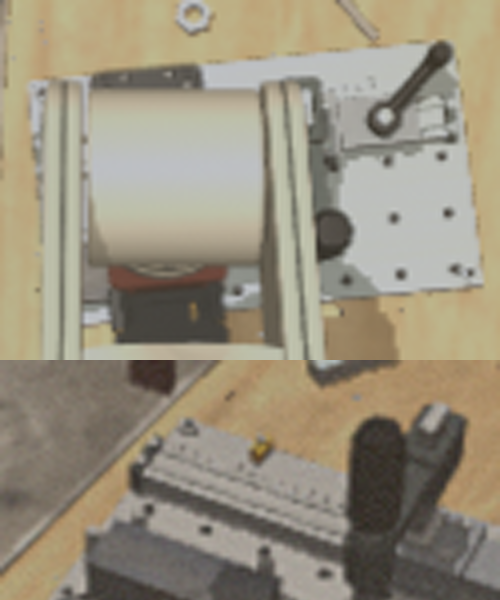

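The pack image is partly hidden by the arm, so I'll recheck once it is clear. The pad face is at about 60 mm, above the 44 mm pack. Next, over to the lever.

Call:
jog_arm(series=[[0.56,2.0,-1.66,0,0,0],[0.56,4.3,-1.66,0,0,0],[0.56,4.3,-1.66,0,0,0],[-7.3,4.35,-1.66,0,0,0],[-7.3,4.35,-1.66,0,0,0],[-7.3,4.35,-1.66,0,0,0],[-7.3,4.35,-1.66,0,0,0],[-7.3,4.35,-1.66,0,0,0],[-7.3,4.35,-1.66,0,0,0],[-7.3,4.35,-1.66,0,0,0],[-7.3,4.35,-1.66,0,0,0],[-7.3,4.35,-1.66,0,0,0]], jaw=0.7)

```text
time: 29.73
eef_pos: [0.6437, -0.1841, 0.2759]
tcp_rot: [[-0.105, 0.994, -0.003], [0.994, 0.105, 0.001], [0.001, -0.002, -1.0]]
ft_force: [0.5, -0.2, 0.6]
opening: 0.696
grip_force: 0.0
```

```bash
python3 go.py "(.6439,-.1844,.15,6.3),(.6439,-.1844,.062,6.3)";python3 -c "
from m import *
f=avg('top',3);s=avg('scene',3)
np.savez('top2.npz',**f);np.savez('scene2.npz',**s)
a=cv2.resize(f['pixels'][180:240,295:420],(600,288),interpolation=cv2.INTER_CUBIC)
b=cv2.resize(s['pixels'][210:270,290:415],(600,288),interpolation=cv2.INTER_CUBIC)
cv2.imwrite('pics/c5.png',np.vstack([a,b])[:,:,::-1])"
```

```text
t 29.73 p [ 0.6437 -0.1841  0.2759] yaw 6.0 F [ 0.5 -0.2  0.6] op 0.696 j6 -23
[-0.02, 0.02, 4.2, -0.03, -0.02, -0.06]
[-0.02, 0.02, 7.13, -0.03, -0.02, -0.06]h.py:19: RuntimeWarning: All-NaN slice encountered
  Z=np.stack([np.where(x['z_map']>0,x['z_map'],np.nan) for x in F]);f['z_map']=np.nan_to_num(np.nanmedian(Z,0))
```

View pics/c5.png

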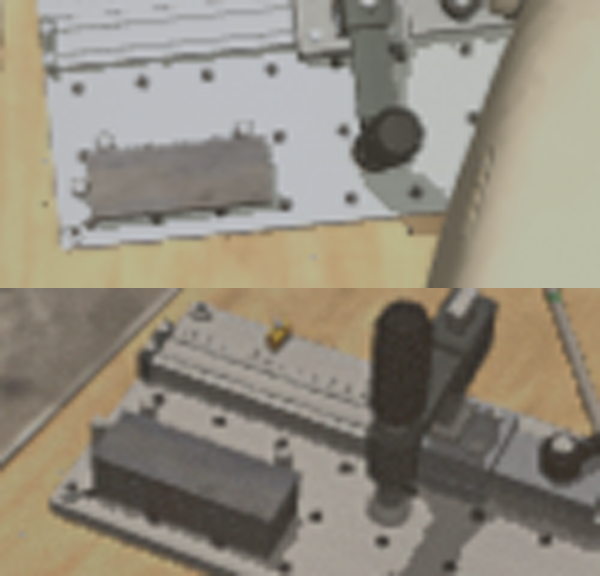

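Four bars are neatly stacked against the pins. Now descend on the lever post and grip it.

Call:
jog_arm(series=[[0,0,1.3,0,0,0],[0,0,2.6,0,0,0],[0,0,3.9,0,0,0],[0,0,5.0,0,0,0],[0,0,6.0,0,0,0],[0,0,6.6,0,0,0],[0,0,7.1,0,0,0],[0,0,7.1,0,0,0]])

```text
time: 30.7
eef_pos: [0.6426, -0.1837, 0.0614]
tcp_rot: [[-0.106, 0.994, -0.005], [0.994, 0.106, 0.001], [0.002, -0.004, -1.0]]
ft_force: [-0.6, 0.6, 0.2]
opening: 0.7
grip_force: 0.0
```

Call:
jog_arm(series=[[0,0,0,0,0,0],[0,0,0,0,0,0],[0,0,0,0,0,0],[0,0,0,0,0,0],[0,0,0,0,0,0],[0,0,0,0,0,0],[0,0,0,0,0,0],[0,0,0,0,0,0],[0,0,0,0,0,0],[0,0,0,0,0,0],[0,0,0,0,0,0]], jaw=0, grip_force=30)

```text
time: 31.62
eef_pos: [0.6422, -0.1865, 0.0653]
tcp_rot: [[-0.107, 0.994, -0.004], [0.994, 0.107, -0.002], [-0.002, -0.004, -1.0]]
ft_force: [-9.0, -8.7, 4.7]
opening: 0.217
grip_force: 28.5
```

Run:
```python
from go import *
s=telemetry.read_state();R=np.array(s['tcp_rot']);p=np.array(s['eef_pos'])
th=np.radians(6.3);Rf=np.array([[np.cos(th),-np.sin(th)],[np.sin(th),np.cos(th)]]);org=np.array([.5418,-.0345])
print(p.round(4),s['opening'],s['grip_force'],'fix',Rf.T@(p[:2]-org))
piv=org+Rf@[.045,-.121];print('piv',piv,'dist',np.linalg.norm(p[:2]-piv))
rows=[]
for a in np.radians(np.r_[np.linspace(-45,-135,10)[1:],-139]):
    q=piv+Rf@(.056*np.array([np.cos(a),np.sin(a)])); rows.append(np.round(np.r_[R.T@(np.r_[q,p[2]]-p)/.03,0,0,0],2).tolist())
print(rows)
```

```text
[ 0.6422 -0.1865  0.0653] 0.2165165598457872 28.548321425914764 fix [ 0.08307282 -0.1620489 ]
piv [ 0.59980609 -0.14983123] dist 0.05598706337056866
[[-0.16, -0.2, 0.0, 0.0, 0.0, 0.0], [-0.32, -0.48, 0.0, 0.0, 0.0, 0.0], [-0.44, -0.78, 0.0, 0.0, 0.0, 0.0], [-0.49, -1.1, 0.01, 0.0, 0.0, 0.0], [-0.5, -1.43, 0.01, 0.0, 0.0, 0.0], [-0.44, -1.75, 0.01, 0.0, 0.0, 0.0], [-0.33, -2.06, 0.01, 0.0, 0.0, 0.0], [-0.17, -2.34, 0.01, 0.0, 0.0, 0.0], [0.04, -2.59, 0.01, 0.0, 0.0, 0.0], [0.14, -2.68, 0.01, 0.0, 0.0, 0.0]]
```

Call:
jog_arm(series=[[0,0,0,0,0,0],[0,0,0,0,0,0],[0,0,0,0,0,0],[0,0,0,0,0,0],[0,0,-0.3,0,0,0],[0,0,-0.3,0,0,0],[0,0,-0.3,0,0,0],[0,0,-0.3,0,0,0]], jaw=0.5)

```text
time: 32.28
eef_pos: [0.6446, -0.1846, 0.0738]
tcp_rot: [[-0.105, 0.994, 0.001], [0.994, 0.105, -0.0], [-0.0, 0.001, -1.0]]
ft_force: [-0.1, 0.5, -0.4]
opening: 0.499
grip_force: 0.0
```

```bash
python3 -c "
from m import *
from go import go
go((.6439,-.1844,.072,6.3))
f=grab('top');s=grab('scene')
a=cv2.resize(f['pixels'][140:210,370:440],(400,400),interpolation=cv2.INTER_CUBIC)
b=cv2.resize(s['pixels'][200:270,385:455],(400,400),interpolation=cv2.INTER_CUBIC)
cv2.imwrite('pics/c6.png',np.hstack([a,b])[:,:,::-1])"
```

```text
t 32.28 p [ 0.6446 -0.1846  0.0738] yaw 6.1 F [-0.1  0.5 -0.4] op 0.499 j6 -23
[0.01, -0.02, 0.06, 0.01, 0.0, -0.05]
```

View pics/c6.png

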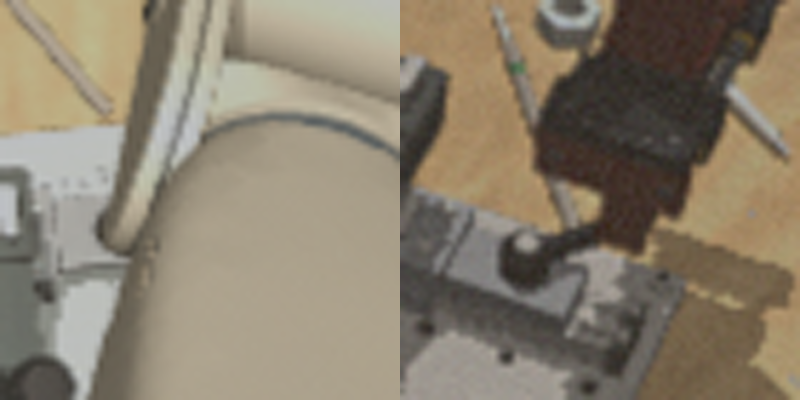

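The post is between the fingers, hidden in both views. Regrip at this higher level.

Call:
jog_arm(series=[[0,0,0,0,0,0],[0,0,0,0,0,0],[0,0,0,0,0,0],[0,0,0,0,0,0],[0,0,0,0,0,0],[0,0,0,0,0,0],[0,0,0,0,0,0]], jaw=0)

```text
time: 32.97
eef_pos: [0.6442, -0.1847, 0.0734]
tcp_rot: [[-0.105, 0.994, -0.0], [0.994, 0.105, 0.0], [0.0, -0.0, -1.0]]
ft_force: [-1.1, 0.3, -0.5]
opening: 0.178
grip_force: 30.0
```

```bash
cat > arc.py <<'E'
from go import *
def arc(piv,a0,a1,n,extra=0):
    s=telemetry.read_state();R=np.array(s['tcp_rot']);p=np.array(s['eef_pos'])
    rows=[]
    for a in np.radians(np.linspace(a0,a1,n+1)[1:]):
        q=piv+.056*np.array([np.cos(a),np.sin(a)]); rows.append(np.round(np.r_[R.T@(np.r_[q,p[2]]-p)/.03,0,0,0],2).tolist())
    print(p.round(4),rows)
E
python3 -c "
from arc import *
p=np.array([.6442,-.1847]);a=np.radians(-38.7);piv=p-.056*np.array([np.cos(a),np.sin(a)]);print(piv);arc(piv,-38.7,-130.7,10)"
```

```text
[ 0.6004959  -0.14968641]
[ 0.6442 -0.1847  0.0734] [[-0.19, -0.23, 0.0, 0.0, 0.0, 0.0], [-0.35, -0.48, 0.0, 0.0, 0.0, 0.0], [-0.46, -0.76, 0.0, 0.0, 0.0, 0.0], [-0.53, -1.05, 0.0, 0.0, 0.0, 0.0], [-0.55, -1.35, 0.0, 0.0, 0.0, 0.0], [-0.52, -1.65, 0.0, 0.0, 0.0, 0.0], [-0.45, -1.94, 0.0, 0.0, 0.0, 0.0], [-0.33, -2.21, 0.0, 0.0, 0.0, 0.0], [-0.16, -2.46, 0.0, 0.0, 0.0, 0.0], [0.04, -2.68, 0.0, 0.0, 0.0, 0.0]]
```

Call:
jog_arm(series=[[-0.19,-0.23,0,0,0,0],[-0.35,-0.48,0,0,0,0],[-0.46,-0.76,0,0,0,0],[-0.53,-1.05,0,0,0,0],[-0.55,-1.35,0,0,0,0],[-0.52,-1.65,0,0,0,0],[-0.45,-1.94,0,0,0,0],[-0.33,-2.21,0,0,0,0],[-0.16,-2.46,0,0,0,0],[0.04,-2.68,0,0,0,0],[0.04,-2.68,0,0,0,0],[0.04,-2.68,0,0,0,0]])

```text
time: 33.97
eef_pos: [0.5648, -0.1926, 0.0734]
tcp_rot: [[-0.105, 0.994, 0.003], [0.994, 0.105, -0.001], [-0.001, 0.003, -1.0]]
ft_force: [7.0, 1.8, -8.6]
opening: 0.176
grip_force: 30.0
```

Call:
jog_arm(series=[[0.3,0,0,0,0,0],[0.7,0,0,0,0,0],[1.2,0,0,0,0,0],[1.7,0,0,0,0,0],[2.2,0,0,0,0,0],[2.7,0,0,0,0,0],[3.2,0,0,0,0,0],[3.6,0,0,0,0,0],[3.9,0,0,0,0,0],[4.1,0,0,0,0,0],[4.2,0,0,0,0,0],[4.2,0,0,0,0,0]])

```text
time: 34.97
eef_pos: [0.5508, -0.0663, 0.0734]
tcp_rot: [[-0.105, 0.994, -0.0], [0.994, 0.105, 0.0], [0.0, -0.0, -1.0]]
ft_force: [3.5, 2.0, -6.5]
opening: 0.175
grip_force: 30.0
```

```bash
python3 -c "
from m import *
f=avg('top',3);s=avg('scene',3)
np.savez('top3.npz',**f);np.savez('scene3.npz',**s)
a=cv2.resize(f['pixels'][150:220,295:395],(560,392),interpolation=cv2.INTER_CUBIC)
b=cv2.resize(s['pixels'][190:260,310:410],(240,168),interpolation=cv2.INTER_CUBIC)
cv2.imwrite('pics/c7.png',np.hstack([a,np.vstack([b,np.zeros((224,240,3),np.uint8)])])[:,:,::-1])"
```

```text
h.py:19: RuntimeWarning: All-NaN slice encountered
  Z=np.stack([np.where(x['z_map']>0,x['z_map'],np.nan) for x in F]);f['z_map']=np.nan_to_num(np.nanmedian(Z,0))
```

View pics/c7.png

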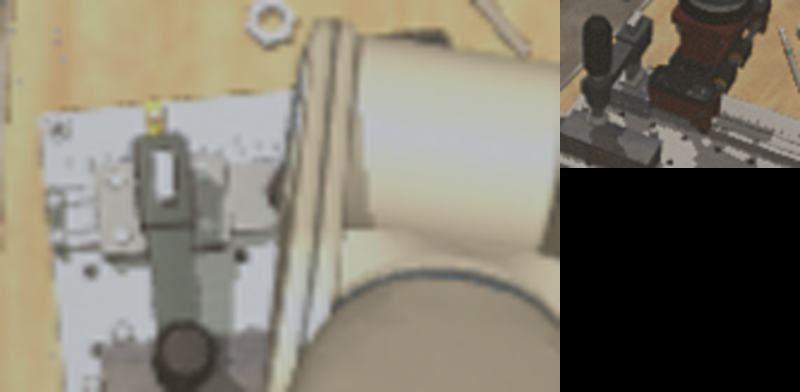

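```bash
cat > pt.py <<'E'
from m import *
th=np.radians(6.3);Rf=np.array([[np.cos(th),-np.sin(th)],[np.sin(th),np.cos(th)]]);org=np.array([.5418,-.0345])
def fx(X): return (Rf.T@(X[:2]-org)).round(4)
def bar(f,u0,v0):
    g=f['pixels'].astype(float).min(2);w=g[v0-6:v0+7,u0-5:u0+6];vv,uu=np.mgrid[v0-6:v0+7,u0-5:u0+6];m=np.clip(w-150,0,None)
    n,lab,st,ce=cv2.connectedComponentsWithStats((m>0).astype(np.uint8));l=lab[6,5];m=m*(lab==l)
    u,v=(uu*m).sum()/m.sum(),(vv*m).sum()/m.sum();return (u,v),fx(ray(f,u,v,.141))
def rider(f):
    p=f['pixels'].astype(int);m=np.clip(p[...,0]-p[...,2]-60,0,None)*1.;m[:160]=0;m[176:]=0;m[:,:318]=0;m[:,329:]=0
    hs=cv2.cvtColor(f['pixels'],cv2.COLOR_RGB2HSV);m=m*(hs[...,1]>90)
    vv,uu=np.mgrid[0:400,0:640];u,v=(uu*m).sum()/m.sum(),(vv*m).sum()/m.sum();return (u,v),fx(ray(f,u,v,.02))
E
python3 -c "
from pt import *
for n,uv in(('top1',(371,176)),('top2',(371,176)),('top3',(324,181))):
    f=dict(np.load(n+'.npz'));print(n,bar(f,*uv),rider(f))
"
```

```text
top1 ((np.float64(370.9079754601227), np.float64(176.21717791411044)), array([ 0.0455, -0.054 ])) ((np.float64(322.05333333333334), np.float64(171.13333333333333)), array([0.0938, 0.0734]))
top2 ((np.float64(370.8993006993007), np.float64(176.22517482517483)), array([ 0.0455, -0.054 ])) ((np.float64(321.93589743589746), np.float64(170.84615384615384)), array([0.0947, 0.0736]))
top3 ((np.float64(323.8205128205128), np.float64(180.67806267806267)), array([0.0457, 0.074 ])) ((np.float64(321.96590909090907), np.float64(170.86363636363637)), array([0.0946, 0.0735]))
```

Pointer is at fixture y 0.0740, index at 0.0735. Lock the lever.

```bash
python3 -c "
from arc import *
p=np.array([.5508,-.0663]);a=np.radians(-129.2);piv=p-.056*np.array([np.cos(a),np.sin(a)]);print(piv);arc(piv,-129.2,-38.2,10)"
```

```text
[ 0.58619364 -0.02290311]
[ 0.5508 -0.0664  0.0733] [[-0.19, 0.22, -0.0, 0.0, 0.0, 0.0], [-0.34, 0.48, -0.0, 0.0, 0.0, 0.0], [-0.46, 0.75, -0.0, 0.0, 0.0, 0.0], [-0.53, 1.04, -0.0, 0.0, 0.0, 0.0], [-0.55, 1.33, -0.0, 0.0, 0.0, 0.0], [-0.52, 1.63, -0.0, 0.0, 0.0, 0.0], [-0.45, 1.92, -0.0, 0.0, 0.0, 0.0], [-0.33, 2.19, -0.0, 0.0, 0.0, 0.0], [-0.18, 2.44, -0.0, 0.0, 0.0, 0.0], [0.02, 2.66, -0.0, 0.0, 0.0, 0.0]]
```

Call:
jog_arm(series=[[-0.19,0.22,0,0,0,0],[-0.34,0.48,0,0,0,0],[-0.46,0.75,0,0,0,0],[-0.53,1.04,0,0,0,0],[-0.55,1.33,0,0,0,0],[-0.52,1.63,0,0,0,0],[-0.45,1.92,0,0,0,0],[-0.33,2.19,0,0,0,0],[-0.18,2.44,0,0,0,0],[0.02,2.66,0,0,0,0],[0.04,2.68,0,0,0,0],[0.04,2.68,0,0,0,0]])

```text
time: 36.27
eef_pos: [0.6299, -0.0583, 0.0735]
tcp_rot: [[-0.106, 0.994, -0.002], [0.994, 0.106, -0.002], [-0.001, -0.003, -1.0]]
ft_force: [-0.4, -4.5, -0.3]
opening: 0.172
grip_force: 30.0
```

```bash
python3 -W ignore -c "
from pt import *
f=avg('top',3);print(bar(f,324,181),rider(f))
p=np.array(telemetry.read_state()['eef_pos']);print(p,fx(p))"
```

```text
((np.float64(324.2544910179641), np.float64(180.61526946107784)), array([0.0458, 0.0728])) ((np.float64(321.95238095238096), np.float64(170.9047619047619)), array([0.0945, 0.0736]))
[ 0.62991232 -0.05828857  0.07353952] [ 0.085  -0.0333]
```

Call:
jog_arm(series=[[0,0,0,0,0,0],[0,0,0,0,0,0],[0,0,0,0,0,0],[0,0,0,0,0,0],[0,0,-0.6,0,0,0],[0,0,-1.6,0,0,0],[0,0,-2.8,0,0,0],[0,0,-4,0,0,0],[0,0,-5,0,0,0],[0,0,-5,0,0,0]], jaw=0.5)

```text
time: 37.25
eef_pos: [0.6345, -0.0572, 0.2307]
tcp_rot: [[-0.105, 0.994, 0.011], [0.994, 0.105, -0.001], [-0.002, 0.011, -1.0]]
ft_force: [1.4, -0.4, -0.4]
opening: 0.502
grip_force: 0.0
```

Call:
jog_arm(series=[[-6,0,-5,0,0,-18],[-6,0,-5,0,0,-18],[-6,0,-5,0,0,-18],[-6,0,-5,0,0,-18],[-6,0,-5,0,0,-18],[-6,0,-5,0,0,-18],[-6,0,-5,0,0,-18],[-6,0,-5,0,0,-18],[-6,0,-5,0,0,-18],[-6,0,-5,0,0,-18],[-6,0,-5,0,0,-18],[-6,0,-5,0,0,-18]])

```text
time: 38.25
eef_pos: [0.6497, -0.2359, 0.3726]
tcp_rot: [[-0.999, -0.041, -0.001], [-0.041, 0.999, 0.001], [0.001, 0.001, -1.0]]
ft_force: [-0.2, -0.1, -0.8]
opening: 0.502
grip_force: 0.0
```

```bash
python3 -W ignore -c "
from pt import *
from go import go
f=avg('top',6);s=avg('scene',6);np.savez('top4.npz',**f);np.savez('scene4.npz',**s)
b=bar(f,324,181);print(b,rider(f))
go()
P=pts(f);Q=pts(s)
for nm,A in(('top',P),('scene',Q)):
    F=(A[...,:2]-org)@Rf
    for n,(x,y,dx,dy) in dict(sleeve_back=(.0625,.073,.004,.01),sleeve_front=(.028,.073,.004,.008),bar=(.045,.073,.008,.003),handle=(-.045,.073,.009,.009),lever=(.085,-.033,.006,.006),pack=(-.045,.02,.015,.012)).items():
        m=(abs(F[...,0]-x)<dx)&(abs(F[...,1]-y)<dy)&(A[...,2]>.005)&(A[...,2]<.23)
        z=A[m][:,2];print(nm,n,len(z),np.percentile(z,[10,50,90]).round(4) if len(z) else '')
a=cv2.resize(f['pixels'][150:240,295:420],(500,360),interpolation=cv2.INTER_CUBIC)
b=cv2.resize(s['pixels'][180:260,290:390],(300,240),interpolation=cv2.INTER_CUBIC)
cv2.imwrite('pics/c8.png',np.hstack([a,np.vstack([b,b[:120]])])[:,:,::-1])
"
```

```text
((np.float64(324.25223880597014), np.float64(180.6044776119403)), array([0.0458, 0.0728])) ((np.float64(321.9382716049383), np.float64(170.85185185185185)), array([0.0947, 0.0736]))
t 38.85 p [ 0.6498 -0.236   0.3735] yaw 92.0 F [-0.  -0.4 -0.1] op 0.498 j6 -113
top sleeve_back 22 [0.1279 0.1297 0.1308]
top sleeve_front 18 [0.1272 0.1288 0.1301]
top bar 13 [0.1408 0.1417 0.1431]
top handle 54 [0.2051 0.2071 0.2089]
top lever 23 [0.0258 0.0881 0.0897]
top pack 88 [0.0429 0.0446 0.0462]
scene sleeve_back 5 [0.084  0.1294 0.1298]
scene sleeve_front 44 [0.0473 0.0551 0.1292]
scene bar 8 [0.1402 0.141  0.1413]
scene handle 114 [0.044  0.0813 0.2077]
scene lever 30 [0.0115 0.0664 0.0882]
scene pack 77 [0.043  0.0441 0.0453]
```

View pics/c8.png

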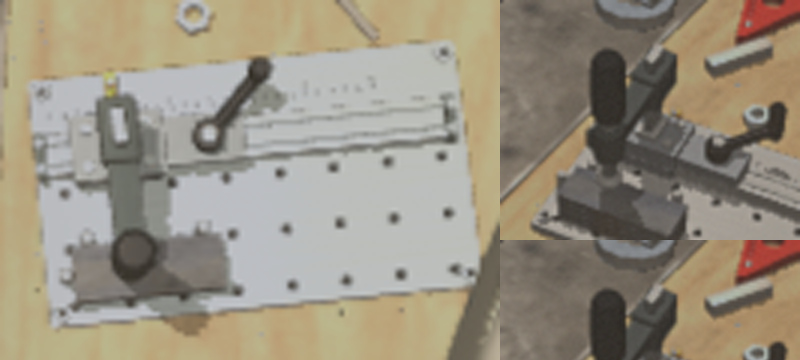

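Lever locked at 45°, pointer in line with the brass rider, pad over the pack. Now push the sleeve with the fingers straddling the bar.

```bash
python3 go.py "(.5785,.0430,.3,96.3),(.5785,.0430,.15,96.3)"
```

```text
t 38.85 p [ 0.6498 -0.236   0.3735] yaw 92.0 F [-0.  -0.4 -0.1] op 0.498 j6 -113
[2.06, 9.38, 2.45, 0.0, 0.0, -0.87]
[2.06, 9.38, 7.45, 0.0, 0.0, -0.87]
```

Call:
jog_arm(series=[[2.06,9.38,2.45,0,0,-0.87],[2.06,9.38,2.45,0,0,-0.87],[2.06,9.38,2.45,0,0,-0.87],[2.06,9.38,2.45,0,0,-0.87],[2.06,9.38,2.45,0,0,-0.87],[2.06,9.38,2.45,0,0,-0.87],[2.06,9.38,2.45,0,0,-0.87],[2.06,9.38,2.45,0,0,-0.87],[2.06,9.38,2.45,0,0,-0.87],[2.06,9.38,2.45,0,0,-0.87]], jaw=0.2)

```text
time: 39.68
eef_pos: [0.5787, 0.043, 0.3004]
tcp_rot: [[-0.994, -0.111, 0.001], [-0.111, 0.994, -0.0], [-0.001, -0.001, -1.0]]
ft_force: [0.5, 0.3, -0.8]
opening: 0.198
grip_force: 0.0
```

```bash
python3 go.py "(.5785,.0430,.142,96.3)"
```

```text
t 39.68 p [0.5787 0.043  0.3004] yaw 96.4 F [ 0.5  0.3 -0.8] op 0.198 j6 -93
[0.01, 0.0, 5.28, -0.01, 0.01, 0.02]
```

Call:
jog_arm(series=[[0,0,1.2,0,0,0],[0,0,2.4,0,0,0],[0,0,3.6,0,0,0],[0,0,4.4,0,0,0],[0,0,5.0,0,0,0],[0,0,5.25,0,0,0],[0,0,5.25,0,0,0]])

```text
time: 40.27
eef_pos: [0.578, 0.0414, 0.1411]
tcp_rot: [[-0.994, -0.108, -0.002], [-0.108, 0.994, -0.0], [0.002, -0.0, -1.0]]
ft_force: [0.0, -0.6, 0.6]
opening: 0.202
grip_force: 0.0
```

Call:
jog_arm(series=[[0,0,0.1,0,0,0],[0,0,0.2,0,0,0],[0,0,0.3,0,0,0],[0,0,0.4,0,0,0],[0,0,0.4,0,0,0]])

```text
time: 40.68
eef_pos: [0.5791, 0.0429, 0.1313]
tcp_rot: [[-0.994, -0.11, 0.002], [-0.11, 0.994, -0.0], [-0.002, -0.0, -1.0]]
ft_force: [0.1, -0.3, 1.2]
opening: 0.197
grip_force: 0.4
```

Call:
jog_arm(series=[[0,0,0.1,0,0,0],[0,0,0.2,0,0,0],[0,0,0.2,0,0,0]])

```text
time: 40.93
eef_pos: [0.5786, 0.0431, 0.1246]
tcp_rot: [[-0.994, -0.11, 0.001], [-0.11, 0.994, 0.0], [-0.001, -0.0, -1.0]]
ft_force: [-0.3, 0.3, 1.8]
opening: 0.2
grip_force: 0.4
```

Call:
jog_arm(series=[[0,0,0.06,0,0,0],[0,0,0.12,0,0,0],[0,0,0.12,0,0,0]])

```text
time: 41.18
eef_pos: [0.5784, 0.0432, 0.1208]
tcp_rot: [[-0.994, -0.11, 0.0], [-0.11, 0.994, 0.0], [-0.0, 0.0, -1.0]]
ft_force: [1.2, -0.3, 1.9]
opening: 0.202
grip_force: 0.8
```

Call:
jog_arm(series=[[0,0,0.06,0,0,0],[0,0,0.12,0,0,0],[0,0,0.12,0,0,0]])

```text
time: 41.43
eef_pos: [0.5777, 0.0432, 0.1166]
tcp_rot: [[-0.994, -0.11, -0.001], [-0.11, 0.994, 0.0], [0.001, 0.0, -1.0]]
ft_force: [0.1, -0.7, 1.1]
opening: 0.203
grip_force: 0.4
```

Call:
jog_arm(series=[[0,0,0.05,0,0,0],[0,0,0.1,0,0,0],[0,0,0.1,0,0,0]])

```text
time: 41.68
eef_pos: [0.5781, 0.0432, 0.1144]
tcp_rot: [[-0.994, -0.11, -0.0], [-0.11, 0.994, 0.0], [0.0, 0.0, -1.0]]
ft_force: [-1.2, 1.3, 5.1]
opening: 0.196
grip_force: 2.5
```

```bash
cat > hz.py <<'E'
from pt import *
def hz(n='scene'):
    s=avg(n,4);A=pts(s);F=(A[...,:2]-org)@Rf
    for nm,(x,y,dx,dy,lo) in dict(handle=(-.045,.073,.010,.010,.15),sleeve_b=(.0625,.073,.005,.012,.07),sleeve_f=(.028,.073,.005,.010,.07),arm=(0.0,.073,.02,.008,.05)).items():
        m=(abs(F[...,0]-x)<dx)&(abs(F[...,1]-y)<dy)&(A[...,2]>lo)&(A[...,2]<.215)
        z=A[m][:,2];print(n,nm,len(z),np.percentile(z,[50,75,90,97]).round(4) if len(z) else '')
    return s
E
python3 -W ignore -c "
from hz import *
s=hz();f=hz('top')
b=cv2.resize(s['pixels'][180:260,290:390],(600,480),interpolation=cv2.INTER_CUBIC)
cv2.imwrite('pics/c9.png',b[:,:,::-1])
"
```

```text
scene handle 54 [0.1887 0.1894 0.19   0.1904]
scene sleeve_b 0 
scene sleeve_f 50 [0.1137 0.1339 0.1407 0.2135]
scene arm 65 [0.1027 0.1047 0.2031 0.205 ]
top handle 0 
top sleeve_b 0 
top sleeve_f 0 
top arm 0
```

View pics/c9.png

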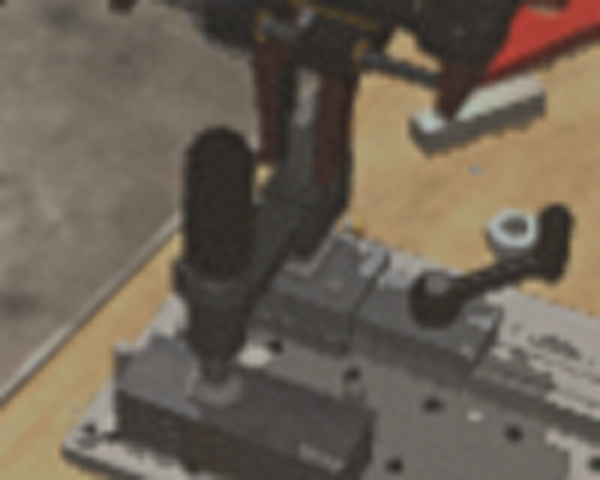

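The jaw has come down 18 mm and the pad is at the pack top. Push until it binds.

Call:
jog_arm(series=[[0,0,0.04,0,0,0],[0,0,0.08,0,0,0],[0,0,0.08,0,0,0]])

```text
time: 42.33
eef_pos: [0.5784, 0.0432, 0.1133]
tcp_rot: [[-0.994, -0.11, 0.0], [-0.11, 0.994, 0.0], [-0.0, 0.0, -1.0]]
ft_force: [-4.4, 1.1, 16.3]
opening: 0.201
grip_force: 8.2
```

Call:
jog_arm(series=[[0,0,0.03,0,0,0],[0,0,0.06,0,0,0],[0,0,0.06,0,0,0]])

```text
time: 42.58
eef_pos: [0.5785, 0.0432, 0.1126]
tcp_rot: [[-0.994, -0.11, 0.001], [-0.11, 0.994, 0.0], [-0.001, 0.0, -1.0]]
ft_force: [-7.6, 0.3, 26.5]
opening: 0.202
grip_force: 13.2
```

Call:
jog_arm(series=[[0,0,-0.5,0,0,0],[0,0,-1.5,0,0,0],[0,0,-2.8,0,0,0],[0,0,-4,0,0,0],[0,0,-5.5,0,0,0],[0,0,-5.5,0,0,-5.6],[0,0,-5.5,0,0,-5.6],[0,0,-5.5,0,0,-5.6],[0,0,-5.5,0,0,-5.6],[0,0,-5.5,0,0,-5.6]])

```text
time: 43.42
eef_pos: [0.5778, 0.043, 0.2746]
tcp_rot: [[-0.823, -0.567, -0.001], [-0.567, 0.823, -0.0], [0.001, 0.001, -1.0]]
ft_force: [-0.3, 0.3, -0.7]
opening: 0.203
grip_force: 0.0
```

```bash
python3 -W ignore -c "
from hz import *
from go import go
hz();s=hz('top')
# handle centre from top view: dark disc at z .19
g=s['pixels'].max(2)
go((.489,.033,.275,125),(.489,.033,.165,125))
A=pts(s);m=(A[...,2]>.17)&(A[...,2]<.2);F=A[m];k=np.linalg.norm(F[:,:2]-[.489,.033],axis=1)<.03;print('handle',F[k].mean(0),np.median(F[k],0),k.sum())
print(bar(s,324,181))
"
```

```text
scene handle 62 [0.188  0.1887 0.1896 0.1899]
scene sleeve_b 5 [0.1031 0.1048 0.1052 0.1053]
scene sleeve_f 45 [0.1071 0.1205 0.1301 0.138 ]
scene arm 43 [0.1018 0.1021 0.1029 0.1036]
top handle 0 
top sleeve_b 0 
top sleeve_f 19 [0.1061 0.107  0.1073 0.1082]
top arm 0 
t 43.82 p [0.5782 0.0431 0.275 ] yaw 124.3 F [-0.   0.3 -1.1] op 0.2 j6 -121
[2.65, 1.4, -0.0, 0.0, -0.0, -0.15]
[2.65, 1.4, 3.67, 0.0, -0.0, -0.15]
handle [nan nan nan] [nan nan nan] 0
((np.float64(nan), np.float64(nan)), array([nan, nan]))
```

Call:
jog_arm(series=[[1.4,0.7,0,0,0,0],[2.65,1.4,0,0,0,0],[2.65,1.4,0,0,0,0],[2.65,1.4,1,0,0,0],[2.65,1.4,2,0,0,0],[2.65,1.4,3,0,0,0],[2.65,1.4,3.67,0,0,0],[2.65,1.4,3.67,0,0,0],[2.65,1.4,3.67,0,0,0]], jaw=0.75)

```text
time: 44.57
eef_pos: [0.4887, 0.0329, 0.1646]
tcp_rot: [[-0.826, -0.564, -0.002], [-0.564, 0.826, -0.0], [0.002, 0.001, -1.0]]
ft_force: [0.8, -0.2, 1.1]
opening: 0.746
grip_force: 0.0
```

Call:
jog_arm(series=[[0,0,0,0,0,0],[0,0,0,0,0,0],[0,0,0,0,0,0],[0,0,0,0,0,0],[0,0,0,0,0,0],[0,0,0,0,0,0],[0,0,0,0,0,0],[0,0,0,0,0,0],[0,0,0,0,0,0],[0,0,0,0,0,0]], jaw=0, grip_force=35)

```text
time: 45.4
eef_pos: [0.49, 0.0327, 0.1657]
tcp_rot: [[-0.826, -0.564, 0.002], [-0.564, 0.826, -0.0], [-0.002, -0.002, -1.0]]
ft_force: [3.0, -3.2, 6.6]
opening: 0.319
grip_force: 35.0
```

Gripped (28 mm). Turn clockwise.

Call:
jog_arm(series=[[0,0,0,0,0,16],[0,0,0,0,0,16],[0,0,0,0,0,16],[0,0,0,0,0,16],[0,0,0,0,0,16],[0,0,0,0,0,16],[0,0,0,0,0,16],[0,0,0,0,0,16],[0,0,0,0,0,16],[0,0,0,0,0,16],[0,0,0,0,0,16],[0,0,0,0,0,16]])

```text
time: 46.4
eef_pos: [0.4901, 0.0325, 0.1655]
tcp_rot: [[-0.695, 0.719, 0.002], [0.719, 0.695, -0.001], [-0.002, 0.001, -1.0]]
ft_force: [4.3, -2.4, 3.1]
opening: 0.327
grip_force: 35.2
```

Call:
jog_arm(series=[[0,0,0,0,0,0],[0,0,0,0,0,0]])

```text
time: 46.57
eef_pos: [0.4901, 0.0325, 0.1655]
tcp_rot: [[-0.699, 0.715, 0.002], [0.715, 0.699, -0.001], [-0.002, 0.001, -1.0]]
ft_force: [4.4, -2.9, 2.9]
opening: 0.328
grip_force: 35.2
```

```bash
python3 -c "
from rig import telemetry;s=telemetry.read_state();print(s['torque'],s['ft_force'],s['joint_positions'])"
```

```text
[-1.27321132 -0.08881365 -0.01307365] [ 4.43027804 -2.85067328  2.90376462] [ 2.43996784e+00  1.84868044e+01  1.13008529e+02 -8.60995269e-02
  4.83885066e+01 -4.18721378e+01]
```

Call:
jog_arm(series=[[0,0,0,0,0,16],[0,0,0,0,0,16],[0,0,0,0,0,16],[0,0,0,0,0,16],[0,0,0,0,0,16],[0,0,0,0,0,16],[0,0,0,0,0,16],[0,0,0,0,0,16],[0,0,0,0,0,16],[0,0,0,0,0,16],[0,0,0,0,0,16],[0,0,0,0,0,16]])

```text
time: 47.57
eef_pos: [0.4919, 0.0334, 0.1657]
tcp_rot: [[0.588, 0.809, 0.006], [0.809, -0.588, 0.001], [0.004, 0.004, -1.0]]
ft_force: [10.3, 1.9, -1.5]
opening: 0.326
grip_force: 35.0
```

Call:
jog_arm(series=[[0,0,0,0,0,8],[0,0,0,0,0,8],[0,0,0,0,0,8],[0,0,0,0,0,8]])

```text
time: 47.9
eef_pos: [0.4923, 0.033, 0.1658]
tcp_rot: [[0.904, 0.428, 0.007], [0.428, -0.904, 0.0], [0.006, 0.003, -1.0]]
ft_force: [10.6, -0.8, -3.0]
opening: 0.323
grip_force: 35.0
```

```bash
python3 -c "
from rig import telemetry;s=telemetry.read_state();print(s['torque'],s['ft_force'],s['joint_positions'][5],s['qd'][5],s['tau'][5])"
```

```text
[-0.31862699 -1.34521014  0.15241694] [10.59855591 -0.78619049 -3.04558755] 67.10839776163668 85.23693176496933 -1.8268085271120071
```

Call:
jog_arm(series=[[0,0,0,0,0,16],[0,0,0,0,0,16],[0,0,0,0,0,16],[0,0,0,0,0,16],[0,0,0,0,0,16],[0,0,0,0,0,16],[0,0,0,0,0,16]])

```text
time: 48.48
eef_pos: [0.4921, 0.032, 0.1657]
tcp_rot: [[0.908, -0.418, 0.006], [-0.418, -0.908, -0.002], [0.007, -0.001, -1.0]]
ft_force: [11.1, -6.2, -2.7]
opening: 0.325
grip_force: 35.1
```

```bash
python3 -W ignore -c "
from hz import *
hz()
s=telemetry.read_state();print(s['torque'],s['ft_force'],s['joint_positions'][5],s['qd'][5],s['tau'][5])"
```

```text
scene handle 28 [0.1883 0.1888 0.1893 0.1899]
scene sleeve_b 0 
scene sleeve_f 13 [0.1068 0.1074 0.1076 0.108 ]
scene arm 29 [0.1061 0.1069 0.1072 0.1077]
[-1.94409291 -1.17782369 -0.04896407] [10.26292925 -5.04732481 -3.27507058] 116.91432530991354 -0.3299348097565574 0.0800998555496335
```

Call:
jog_arm(series=[[0,0,0,0,0,0],[0,0,0,0,0,0],[0,0,0,0,0,0],[0,0,0,0,0,0],[0,0,0,0,0,0]], jaw=0.7)

```text
time: 49.1
eef_pos: [0.4883, 0.033, 0.1647]
tcp_rot: [[0.91, -0.414, -0.001], [-0.414, -0.91, 0.0], [-0.001, 0.0, -1.0]]
ft_force: [-0.1, -0.2, 0.2]
opening: 0.666
grip_force: 0.0
```

Call:
jog_arm(series=[[0,0,0,0,0,-16],[0,0,0,0,0,-16],[0,0,0,0,0,-16],[0,0,0,0,0,-16],[0,0,0,0,0,-16],[0,0,0,0,0,-16],[0,0,0,0,0,-16],[0,0,0,0,0,-16],[0,0,0,0,0,-16],[0,0,0,0,0,-16],[0,0,0,0,0,-16],[0,0,0,0,0,-16]])

```text
time: 50.1
eef_pos: [0.4886, 0.0329, 0.1648]
tcp_rot: [[0.562, 0.827, -0.001], [0.827, -0.562, 0.0], [-0.0, -0.001, -1.0]]
ft_force: [-0.9, 0.6, -0.0]
opening: 0.7
grip_force: 0.0
```

Call:
jog_arm(series=[[0,0,0,0,0,0],[0,0,0,0,0,0],[0,0,0,0,0,0],[0,0,0,0,0,0],[0,0,0,0,0,0],[0,0,0,0,0,0],[0,0,0,0,0,0],[0,0,0,0,0,0]], jaw=0)

```text
time: 50.77
eef_pos: [0.4909, 0.0325, 0.1652]
tcp_rot: [[0.566, 0.824, 0.004], [0.824, -0.566, -0.0], [0.002, 0.003, -1.0]]
ft_force: [7.6, -3.6, -5.1]
opening: 0.33
grip_force: 35.0
```

Call:
jog_arm(series=[[0,0,0,0,0,16],[0,0,0,0,0,16],[0,0,0,0,0,16],[0,0,0,0,0,16],[0,0,0,0,0,16],[0,0,0,0,0,16],[0,0,0,0,0,16],[0,0,0,0,0,16],[0,0,0,0,0,16],[0,0,0,0,0,16]])

```text
time: 51.6
eef_pos: [0.4906, 0.0323, 0.1652]
tcp_rot: [[0.959, -0.282, 0.003], [-0.282, -0.959, -0.002], [0.004, 0.001, -1.0]]
ft_force: [6.9, -3.0, -4.9]
opening: 0.324
grip_force: 35.1
```

```bash
python3 -c "
from rig import telemetry;s=telemetry.read_state();print(s['torque'],s['ft_force'],s['joint_positions'][5],s['qd'][5],s['tau'][5])"
```

```text
[-1.46509973 -0.56392676  0.21165328] [ 6.91361193 -3.04251726 -4.92954877] 108.9071101745095 85.18730871212185 -1.7663363367319107
```

Call:
jog_arm(series=[[0,0,0,0,0,0],[0,0,0,0,0,0],[0,0,0,0,0,0],[0,0,0,0,0,0],[0,0,0,0,0,0],[0,0,-0.8,0,0,0],[0,0,-2,0,0,0],[0,0,-3.2,0,0,0],[0,0,-4.5,0,0,0],[0,0,-5.5,0,0,0],[0,0,-5.5,0,0,0]], jaw=0.75)

```text
time: 52.52
eef_pos: [0.4919, 0.033, 0.3365]
tcp_rot: [[0.961, -0.276, 0.011], [-0.276, -0.961, 0.0], [0.01, -0.003, -1.0]]
ft_force: [1.4, -0.1, 0.3]
opening: 0.748
grip_force: 0.0
```

```bash
python3 go.py "(.40,.28,.33,-17)"
```

```text
t 52.52 p [0.4919 0.033  0.3365] yaw -106.0 F [ 1.4 -0.1  0.3] op 0.748 j6 108
[-5.22, -7.06, 0.19, 0.06, -0.13, -17.81]
```

Move the arm aside, keeping the wrist turn (j6 rises with j1, 108 to about 140, so turn back a bit).

Call:
jog_arm(series=[[-5.2,-7,0,0,0,-8],[-5.2,-7,0,0,0,-8],[-5.2,-7,0,0,0,-8],[-5.2,-7,0,0,0,-8],[-5.2,-7,0,0,0,-8],[-5.2,-7,0,0,0,-8],[-5.2,-7,0,0,0,-8],[-5.2,-7,0,0,0,-8],[-5.2,-7,0,0,0,-8]])

```text
time: 53.27
eef_pos: [0.3967, 0.2777, 0.3293]
tcp_rot: [[0.913, 0.407, -0.001], [0.407, -0.913, -0.001], [-0.001, 0.001, -1.0]]
ft_force: [-0.1, 0.3, 0.1]
opening: 0.748
grip_force: 0.0
```

```bash
python3 -W ignore -c "
from hz import *
s=hz();f=hz('top');print(bar(f,324,181),rider(f))
a=cv2.resize(f['pixels'][150:240,295:420],(500,360),interpolation=cv2.INTER_CUBIC)
b=cv2.resize(s['pixels'][190:280,300:375],(300,360),interpolation=cv2.INTER_CUBIC)
cv2.imwrite('pics/c10.png',np.hstack([a,b])[:,:,::-1])
"
```

```text
scene handle 78 [0.186  0.1877 0.1884 0.189 ]
scene sleeve_b 7 [0.1058 0.1065 0.1086 0.1102]
scene sleeve_f 42 [0.1115 0.1264 0.1344 0.1372]
scene arm 39 [0.1059 0.1069 0.1074 0.1077]
top handle 65 [0.1867 0.1882 0.189  0.19  ]
top sleeve_b 22 [0.1054 0.1062 0.1079 0.1081]
top sleeve_f 26 [0.1076 0.1086 0.109  0.1094]
top arm 82 [0.1069 0.1081 0.109  0.1099]
((np.float64(324.2662162162162), np.float64(180.56486486486486)), array([0.0459, 0.0728])) ((np.float64(321.9550561797753), np.float64(170.85393258426967)), array([0.0946, 0.0736]))
```

View pics/c10.png

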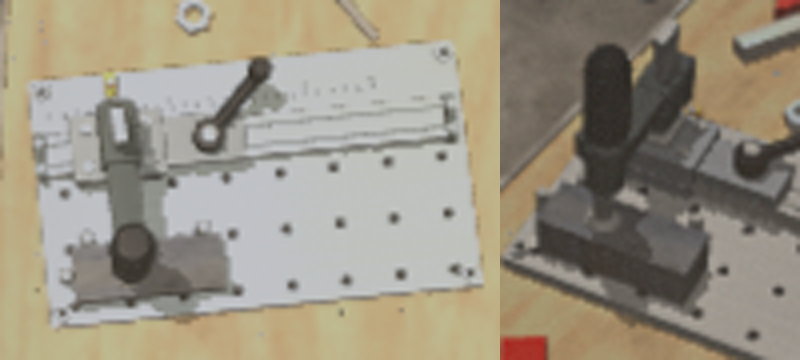

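The pack is square against the pins, the pad is on it with the jaw bound, the lever is locked, and the pointer is within 1 mm of the index. Handing in.

```bash
python3 -c "
from rig import env;print(env.sign_off())"
```

```text
the job is handed in; nothing more can be done
None
```

The job is handed in, with no verdict returned: all four bars are stacked against the pins, the carriage is locked within about 1 mm of the index, and the handle is screwed down about 5.6 rad; the pad force itself could not be read directly.

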